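# Wedge the spring clip off a push rig's guide rod

## Task

Take the yellow wedge by its black handle and slide it flat along the top of the blue rig's guide rod, from the rod's free end, in under the orange spring clip until the clip spreads and rides up out of its groove; then lay clip and wedge together in the white tray and let go. Feel your way: never force the wedge, pull the seated clip with the fingers, bump the rig with the gripper, or let the clip fly or drop. Leave the carriage and the other things on the bench where they are.

Things in the scene. Friction and masses are not known exactly. Their poses are not given: they have to be found in the camera images.
- rig: Push rig, bolted down: blue base plate 130 x 240 x 12 mm. A steel guide rod, 26 mm in diameter, runs along its y at x = 0, axis 75 mm above the bench; a grey pillar (60 x 50, 100 mm high) holds it at y = 80 to 130 mm; its free end is at y = -105 mm, so it points to -y. Origin at bench level under the rod, 105 mm from its free end; z up.
- collar_slot (a point): Red stop collar round the rod, 48 mm across, 12 mm thick, just behind the clip, which it backs against the wedge's thrust. Its top has a slot 17 mm wide down to the rod, through which the wedge passes. The point lies on the rod's top line at the collar's clip-side face, 9 mm past the middle of the clip; axes as the rig's.
- rig_seat (a point): Point on the rod's axis at the middle of the clip's groove (groove 18 mm wide, 21 mm in diameter), 30 mm in from the rod's free end and 75 mm above the bench; axes as the rig's: y along the rod away from the free end, z up. The clip's origin lies here when it is seated.
- rod_end (a point): Top line of the rod at its free end, 88 mm above the bench; axes as the rig's.
- clip: Spring clip of tough orange plastic, loose, 60 g, seated astride the rod. Origin on the rod's axis when seated, axes as the rig's. Crown 30.5 (x) x 16 (y) mm, top 21.5 mm above the origin; two legs 25.5 mm apart inside; sprung jaws reach 13 mm below the origin. It is stiff and opens and closes slowly: hurried, it resists many times harder. It is free once raised some 10 mm.
- crown (a point): Middle of the underside of the clip's crown, 19 mm above the clip's origin. Seated, the window between crown and rod top is 6 mm high and over 15 mm wide. The crown's edge towards the rod's free end has a tab turned up 35 degrees as a lead-in, reaching 14 mm from this point.
- wedge: Hand wedge, 136 mm long, 90 g, lying flat. Slippery yellow blade 11 mm wide, 7 at the nose; black handle 54 long, 20 wide, 36 mm high at the -x end. Origin at the middle of the underside; x to the nose, z up. The nose (x = +68 mm) is 1.8 mm thick and turned up 1.8 mm; the top rises to 16 mm at x = +28 mm, then is level to the handle (x = -14 mm).
- wedge_tip (a point): Nose of the wedge, in the plane of its underside; axes as the wedge's. Driven patiently under the clip it takes some 5 to 12 N of push while the clip rises; with the nose 45 to 58 mm past the clip's middle the level part is under the crown, the push has dropped to almost nothing and the clip hangs on the wedge.
- wedge_handle (a point): Middle of the wedge's handle, 22 mm above its underside; axes as the wedge's. The place to grip, across y.
- carriage_top (a point): Top of the aluminium carriage (52 x 36 mm, with a white pusher plate 90 mm wide) that slides stiffly on the rod between collar and pillar; its near face is at least 86 mm past the clip's middle. To be left where it is.
- tray: White parts tray, fixed, 120 (x) x 200 (y) mm outside, walls 4 mm thick and 18 mm high, floor 4 mm. Origin under its centre.
- beaker: Empty glass beaker, 72 mm across, 95 mm high; origin under its centre. Bystander.
- mortar: White ceramic mortar bowl, 90 mm across, 60 mm high; origin under its centre. Bystander.
- tub: Red lidded tub, 72 mm across, 75 mm high; origin under its centre. Bystander.
- rock: Reddish rock specimen, about 70 x 50 x 36 mm; origin under its middle. Bystander.
Not all that is in view belongs to the job. Several things have the shape of the tray; the one meant has the colours described above.

How it is judged:
On the way, in this order (a step that is already met when the one before it is completed fails the run):
1. the wedge's nose is in under the crown of the clip, which is still seated in its groove (y of wedge_tip in the frame of clip between -0.004 and 0.03 m and x of wedge_tip in the frame of clip between -0.009 and 0.009 m and z of wedge_tip in the frame of clip between 0.008 and 0.02 m and distance between clip and rig_seat below 0.004 m), for 0.05 s.
2. the clip has spread and ridden up off the groove (at least 8 mm) with the wedge under its crown (z of clip in the frame of rig_seat above 0.008 m and horizontal distance between clip and rig_seat below 0.03 m and y of wedge_tip in the frame of clip between 0.02 and 0.08 m and x of wedge_tip in the frame of clip between -0.012 and 0.012 m), for 0.2 s.
At the end, for the whole second after the job is handed in: The clip (its origin) and the whole wedge lie inside the tray's walls, low down (clip's origin under 45 mm, wedge's underside under 25 mm above the tray's underside, wedge tilted less than 20 degrees), at rest and released (x of clip in the frame of tray between -0.056 and 0.056 m and y of clip in the frame of tray between -0.096 and 0.096 m and x of wedge_tip in the frame of tray between -0.06 and 0.06 m and y of wedge_tip in the frame of tray between -0.1 and 0.1 m and x of wedge_handle in the frame of tray between -0.06 and 0.06 m and y of wedge_handle in the frame of tray between -0.1 and 0.1 m and z of clip in the frame of tray below 0.045 m and z of wedge in the frame of tray below 0.025 m and angle between wedge's own z axis and vertical below 0.35 rad and linear speed of each of clip, wedge below 0.02 m/s and contact force between the fingers and wedge below 0.1 N and contact force between the arm and clip below 0.1 N); the robot touches nothing.
It fails at once if the wedge is forced (over 25 N) against the rig or the clip (contact force between wedge and rig above 25 N or contact force between wedge and clip above 25 N).
It fails at once if the gripper bumps the rig (over 6 N) or the fingers push or pull the seated clip (over 1 N) (contact force between any of the arm, the fingers and rig above 6 N or (contact force between the fingers and clip above 1 N and distance between clip and rig_seat below 0.009 m)).
It fails at once if the clip flies off or falls (over 1 m/s), or is dropped on bench or rig (linear speed of clip above 1 m/s or (height (world z) of clip below 0.045 m and horizontal distance between clip and tray above 0.13 m)).
It fails at once if the carriage is shoved along (over 4 mm) (distance of carriage_top from where it was at the start of the episode above 0.004 m).
It fails at once if a bystander is moved (over 20 mm) (distance of any of beaker, mortar, tub, rock from where it was at the start of the episode above 0.02 m).
It also fails if it takes over 72 s, if anything falls off the work surface, if the arm or the gripper's body presses on something with over 40 N, if the wrist force passes 120 N, or if a joint passes its speed limit or range.

## Robot

A 7-joint arm with a two-finger parallel gripper is mounted at the origin on the work surface. World frame = base frame: x ahead of the robot, y to its left, z up, the work surface at z = 0. Lengths are in m, angles in rad, forces in N, time in s.
With the tool pointing down it reaches from about 0.4 to 0.85 m from the base axis. Payload 4.5 kg.
Tool frame: the origin (TCP) lies midway between the tips of the shut fingers; the grasp point (between the pads) lies 19 mm behind it; x points along the fingers, y is the direction in which the jaws open and shut, and the axes are right-handed (so a half turn about x gives the same grasp; the last joint's range is limited). The gripper opens to 88 mm and grips with 3 to 60 N. Pads are 18 mm wide; open, the fingers measure 123 mm over their backs; the gripper's body (75 mm by 187 mm) begins 45 mm behind the grasp point.
Start: joints at [-1.292, 0.689, -0.195, 1.565, 0.157, 0.902, -0.215], TCP at [0.151, 0.606, 0.239] pointing down, gripper open.
Joint ranges: [-3.01, 3.01], [-0.46, 2.08], [-1.47, 1.51], [0.13, 2.56], [-1, 4.14], [0.04, 2.09], [-2.66, 2.66]. Speed limits (rad/s): [2.57, 2.57, 3.14, 3.14, 3.14, 3.14, 3.14].

## Interface

Orientations are given as a unit quaternion [x, y, z, w].
In Python, from plant import r gives the robot as it stands.
- The arm moves only by the tool arm_command, never from a script. Its argument "plan" is a list of rows, each a list of 5 numbers: the finger opening in m, from 0 to 0.0881, then the shift along the tool's x, y, z in m, then the turn about the tool's x in rad. In form: [[grip, dx, dy, dz, roll], ...]. A call has 1 to 12 rows; each row shifts and turns the commanded pose from where the row before left it, along the tool's axes as they then stand; what a row does not reach is not made up. A row lasts 1/8 s, in which the tool goes at most 62.5 mm and 10.7 degrees, less where a joint would pass 70% of its speed; a pose out of reach is approached as far as the arm can. A call is refused whole if a number of a shift passes 0.0625 or a number of a turn 0.188, either way. A call with a gripper value outside its range is refused whole. The fingers move at their own pace and stop on an object; "force" is the grip in N (left out, the last holds). Time passes only in rows, so rows that do not move let the fingers close. It gives the time, the measured TCP pose, the force and the opening at its end, in the units of the state.
- r.get_state(): the state, without advancing time (a new reading comes with each control period).
- r.snapshot(name): name is "side" or "top"; returns (picture, depth): 420x560x3 uint8, red, green, blue; 420x560 float32, m along the optical axis (not along the pixel's ray), 0 where there is no reading.
- r.calibration(name): a dict with "fx", "fy", "cx", "cy" (pixels), "k1" (the pictures are not rectified: a ray, as slopes to the right and down, at radius r is drawn at 1 + k1 r^2 times it, then the intrinsics apply), "eye" and "orientation" of the camera in the world. Camera axes: x right, y down, z forward; pixel columns grow to the right and rows downward; lengths in m; the calibration is good to about 2 mm. A picture is of the moment at which its call begins. calibration takes no time and is no camera call.
- r.finish_job(): hands the job in, once; it reports no verdict.
The state is a dict: "clock": time; "q": joint angles; "qd": joint speeds; "joint_torque": joint torques, N m; "tool_pos": TCP position; "eef_rot": TCP orientation; "contact_force": force on the tool from outside, world axes, zero at the start; "moment": the same for the moment, N m; "opening": opening from 0.0 (shut) to 1.0 (fully open).
Only numpy, scipy, OpenCV 4.12 (cv2) and the standard library are available. Lean on these libraries where they do the work, as an engineer would, in place of code of your own. Each camera call takes 0.05 s, during which the arm holds its last target.

## Working session

There is one attempt and no reset: what is moved stays moved. The work goes in short steps, Python scripts to look and compute and a tool call to move; the robot and the scene stay as the last step left them, time stands still between calls to the robot, and variables do not carry over. Pictures are saved under pics/ and viewed, and the job is handed in when it is done.

Besides the shell and the picture viewer there is one more tool, called by a JSON object that holds its "fn" and its "kwargs". arm_command: Moves the arm, as the interface text tells. Its arguments: {"type":"object","properties":{"plan":{"type":"array","items":{"type":"array","items":{"type":"number"}}},"force":{"type":"number"}},"required":["plan"]}

```bash
ls; mkdir -p pics
python3 - <<'E'
from plant import r
import cv2,numpy as np
print(r.get_state())
for n in("side","top"):
    p,d=r.snapshot(n); cv2.imwrite(f"pics/{n}0.png",p[:,:,::-1]); np.savez(f"pics/{n}0.npz",p=p,d=d); print(r.calibration(n))
E
```

```text
pics
{'clock': 0.0, 'q': array([-1.29220857,  0.68997255, -0.1945215 ,  1.56633363,  0.15730659,
        0.90248056, -0.21511556]), 'qd': array([-6.43433487e-05,  4.02226668e-04, -5.42987111e-04, -1.49604096e-03,
        2.64580437e-04, -1.22992204e-03,  1.48727114e-04]), 'joint_torque': array([-4.16705143e-04, -5.27571774e+01, -1.26671176e+00, -1.53433245e+01,
       -5.26117883e-02,  6.54565782e-03,  1.73357021e-04]), 'tool_pos': array([0.15136294, 0.60575363, 0.23792012]), 'eef_rot': array([ 0.08566633,  0.70185222, -0.0869385 ,  0.70178803]), 'contact_force': array([ 0.67851905, -0.50104438, -0.25886248]), 'moment': array([-0.06224348,  0.00167321, -0.04938569]), 'opening': 1.0016423292981567}
{'fx': 480.08010113432675, 'fy': 480.08010113432675, 'cx': 272.8617606183645, 'cy': 213.61409010884046, 'k1': -0.016015758258495088, 'eye': array([ 1.02091568, -1.1276956 ,  1.15814064]), 'orientation': array([ 0.88625623,  0.22512755, -0.09168625, -0.39428557])}
{'fx': 387.33922278871927, 'fy': 387.33922278871927, 'cx': 274.2699657051093, 'cy': 214.1270014818315, 'k1': -0.049154570818329184, 'eye': array([ 0.35530469, -0.07808998,  1.13270293]), 'orientation': array([ 0.71367914, -0.6988203 ,  0.03597715, -0.03190479])}
```

View pics/side0.png

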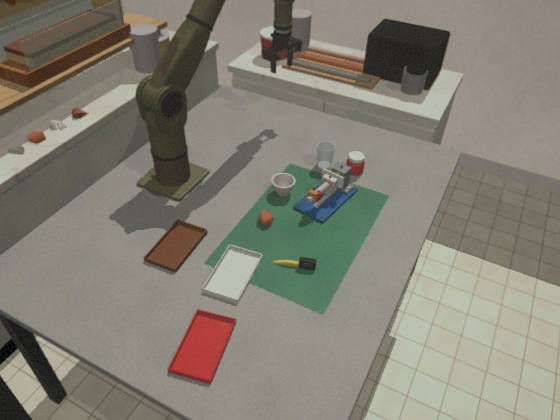

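View pics/top0.png

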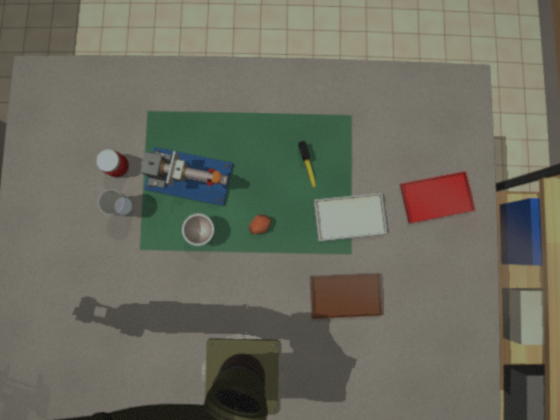

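The top view (up = +x, right = −y) shows three tray shapes: white (350,217), red (437,198) and brown (346,296). I choose the white one. The only wedge is at (307,163). The rig is at (188,176), with the orange clip near (216,176). The orange-red rock at (261,224) is the only thing that could be taken for the clip.

```bash
cat > h.py <<'E'
import cv2,numpy as np
from scipy.spatial.transform import Rotation as R
from plant import r
def ray(c,u,v):
    x=(np.asarray(u,float)-c['cx'])/c['fx'];y=(np.asarray(v,float)-c['cy'])/c['fy'];a,b=x.copy(),y.copy()
    for _ in range(10):
        s=1+c['k1']*(a*a+b*b);a,b=x/s,y/s
    return np.stack([a,b,np.ones_like(a)],-1)
def onplane(n,u,v,z):
    c=r.calibration(n);d=ray(c,u,v)@R.from_quat(c['orientation']).as_matrix().T
    return c['eye']+d*((z-c['eye'][2])/d[...,2])[...,None]
def cloud(n,d):
    c=r.calibration(n);v,u=np.mgrid[:420,:560]
    return c['eye']+(ray(c,u,v)*d[...,None])@R.from_quat(c['orientation']).as_matrix().T
def proj(n,P):
    c=r.calibration(n);p=(np.asarray(P)-c['eye'])@R.from_quat(c['orientation']).as_matrix()
    a=p[...,:2]/p[...,2:];s=1+c['k1']*(a**2).sum(-1,keepdims=True)
    return a*s*c['fx']+[c['cx'],c['cy']]
def crop(p,u0,v0,u1,v1,k,name):
    cv2.imwrite(name,cv2.resize(p[v0:v1,u0:u1,::-1],None,fx=k,fy=k,interpolation=cv2.INTER_CUBIC))
E
python3 - <<'E'
from h import *
p=np.load('pics/top0.npz')['p'];s=np.load('pics/side0.npz')['p']
a=cv2.resize(p[140:220,135:245,::-1],None,fx=5,fy=5,interpolation=cv2.INTER_CUBIC);cv2.imwrite('pics/c1.png',a)
crop(p,290,130,390,250,5,'pics/c2.png');crop(s,260,140,380,280,4,'pics/c3.png')
D=np.load('pics/top0.npz')['d'];C=cloud('top',D)
hsv=cv2.cvtColor(p,cv2.COLOR_RGB2HSV)
h,S,V=hsv[...,0],hsv[...,1],hsv[...,2]
def rep(m,nm):
    n,l,st,ce=cv2.connectedComponentsWithStats(m.astype(np.uint8))
    for i in range(1,n):
        if st[i,4]>12: 
            q=C[l==i];print(nm,st[i],ce[i].round(1),cv2.minAreaRect(np.argwhere(l==i)[:,::-1].astype(np.float32)),'zmed',np.median(q,0).round(4),'zmax',np.percentile(q[:,2],95).round(4))
roi=np.zeros_like(h,bool);roi[100:260,100:400]=1
rep(roi&(h>20)&(h<35)&(S>120)&(V>100),'yellow')
rep(roi&(V<45),'black')
rep(roi&(h>100)&(h<125)&(S>120),'blue')
rep(roi&(S<40)&(V>150),'white')
rep(roi&(h>4)&(h<16)&(S>130),'orange')
E
```

```text
yellow [305 160  10  27 120] [310.  172.4] ((310.1834716796875, 172.94497680664062), (27.202266693115234, 4.5975661277771), 73.3007583618164) zmed [ 0.5889 -0.1855  0.0141] zmax 0.0202
black [299 142  11  18 123] [303.9 150.4] ((303.8164978027344, 150.0550537109375), (17.624004364013672, 7.087914943695068), 73.3007583618164) zmed [ 0.6478 -0.1653  0.0362] zmax 0.0397
black [158 174   8   5  32] [161.7 176. ] ((161.5, 176.0), (4.0, 7.0), 90.0) zmed [0.5604 0.2374 0.0551] zmax 0.0823
blue [153 148  19   6  54] [162.9 150.4] ((162.2227020263672, 150.3297119140625), (18.106428146362305, 3.7666656970977783), 7.594644546508789) zmed [0.6463 0.25   0.0124] zmax 0.0158
blue [178 152  55  25 545] [205.9 163. ] ((203.91177368164062, 162.8529510498047), (55.54065704345703, 13.339458465576172), 14.03624439239502) zmed [0.6105 0.1234 0.0124] zmax 0.0155
blue [ 145  180   83   25 1052] [194.5 190.8] ((185.48001098632812, 189.1400146484375), (81.31726837158203, 19.94040870666504), 8.130102157592773) zmed [0.5275 0.1479 0.0122] zmax 0.0158
white [100 150  18  21 297] [107.5 159.8] ((108.5, 160.0), (
[... 319 characters left out ...]
22, 6.667948246002197), 11.309932708740234) zmed [0.5601 0.1838 0.0972] zmax 0.1002
white [ 318  196   66   43 2282] [350.6 217.1] ((350.49114990234375, 216.91470336914062), (37.52389144897461, 61.97958755493164), 84.0938491821289) zmed [ 0.46   -0.3066  0.0045] zmax 0.0081
white [201 226   7  10  50] [203.7 230.4] ((204.0, 230.5), (9.0, 6.0), 90.0) zmed [0.4115 0.1223 0.0084] zmax 0.0146
orange [210 170  11  13  89] [215.3 176.8] ((215.32354736328125, 176.70590209960938), (8.731282234191895, 12.369317054748535), 14.03624439239502) zmed [0.5531 0.0797 0.0963] zmax 0.1002
orange [250 216  20  18 274] [259.5 224.2] ((259.5, 224.5), (17.0, 19.0), 90.0) zmed [ 0.432  -0.0427  0.0328] zmax 0.0381
```

View pics/c1.png

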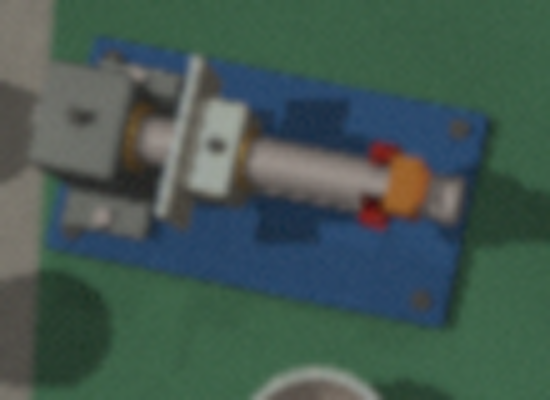

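View pics/c2.png

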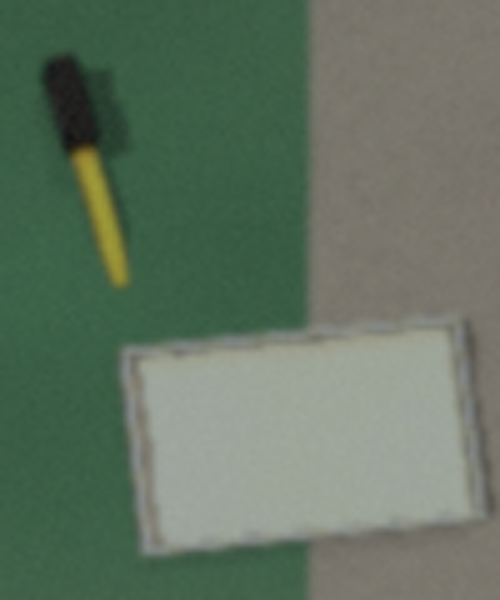

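View pics/c3.png

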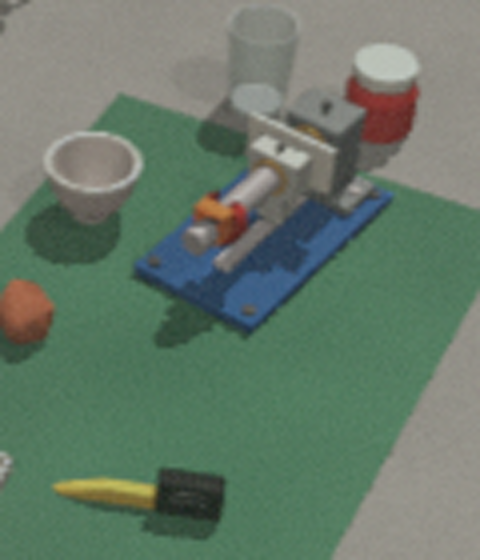

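```bash
cat > m.py <<'E'
from h import *
p=np.load('pics/top0.npz')['p'];D=np.load('pics/top0.npz')['d'];C=cloud('top',D)
hsv=cv2.cvtColor(p,cv2.COLOR_RGB2HSV);h,S,V=[hsv[...,i].astype(int) for i in range(3)]
roi=np.zeros_like(h,bool);roi[100:260,100:400]=1
def w(m,z):
    v,u=np.nonzero(m);return onplane('top',u,v,z)[:,:2]
def rect(P):
    c,s,a=cv2.minAreaRect((P*1000).astype(np.float32));print('  c',np.round(c,1),'size',np.round(s,1),'ang',round(a,2));return cv2.boxPoints((c,s,a))
print('base');P=w(roi&(h>100)&(h<125)&(S>120),.012);rect(P)
print('tray');m=roi&(S<40)&(V>150);m[:,:310]=0;print(rect(w(m,.004)).round())
y=roi&(h>20)&(h<35)&(S>100)&(V>80);y[:150]=0
b=roi&(V<50);b[:,:290]=0;b[165:]=0
print('yel');P=w(y,.014);rect(P);print(P.mean(0))
print('blk');Q=w(b,.036);rect(Q);print(Q.mean(0));k=b&(C[...,2]>.03);print(C[k].mean(0))
vx,vy,_,_=cv2.fitLine(np.r_[P,Q].astype(np.float32),cv2.DIST_L2,0,.01,.01).ravel();print('wedge axis deg',np.degrees(np.arctan2(vy,vx)))
d=P.mean(0)-Q.mean(0);print('dir c2c',np.degrees(np.arctan2(d[1],d[0])))
# clip
o=roi&(h>4)&(h<16)&(S>130);o[200:]=0
print('clip');P=w(o,.0965);rect(P);print(P.mean(0))
# rod: bright pixels in rod area height>0.07
u,v=np.mgrid[0:1,0:1]
rod=roi&(C[...,2]>.078)&(C[...,2]<.092)&(S<70);rod[:,:182]=0;rod[:,232:]=0
print('rod',rod.sum());P=w(rod,.084);rect(P)
vx,vy,x0,y0=cv2.fitLine(P.astype(np.float32),cv2.DIST_HUBER,0,.01,.01).ravel();print(vx,vy,x0,y0,np.degrees(np.arctan2(vy,vx)))
s=r.get_state();print(R.from_quat(s['eef_rot']).as_matrix().round(4))
E
python3 m.py
```

```text
base
  c [571.3 171.9] size [238.7 128.1] ang 79.6
tray
  c [ 460.8 -307.5] size [110.1 182.1] ang 7.01
[[ 395. -224.]
 [ 417. -405.]
 [ 527. -391.]
 [ 504. -210.]]
yel
  c [ 587.4 -186.3] size [81.6 15. ] ang 17.17
[ 0.58945298 -0.18509494]
blk
  c [ 649.5 -165.5] size [53.  23.5] ang 15.74
[ 0.6483178  -0.16535876]
[ 0.64702778 -0.16513158  0.04513079]
wedge axis deg 18.073269
dir c2c -161.46474338000502
clip
  c [565.5 199.9] size [267.7  39.8] ang 86.59
[0.5543341  0.08724427]
rod 308
  c [564.4 110.1] size [125.1  45.3] ang 84.19
0.19137457 0.9815171 0.5602271 0.11671456 78.96698
[[-3.000e-04  2.423e-01  9.702e-01]
 [-1.700e-03  9.702e-01 -2.423e-01]
 [-1.000e+00 -1.700e-03  1.000e-04]]
```

```bash
cat >> h.py <<'E'
def go(x,y,z,yaw=None):
    "yaw=deg of tool y axis; roll done first, then shift"
    s=r.get_state();M=R.from_quat(s['eef_rot']).as_matrix();cy=np.degrees(np.arctan2(M[1,1],M[0,1]))
    t=0 if yaw is None else (cy-yaw+180)%360-180
    M2=M@R.from_euler('x',np.radians(t)).as_matrix()
    d=M2.T@(np.array([x,y,z])-s['tool_pos'])
    print('clk',round(float(s['clock']),2),'tcp',s['tool_pos'].round(4),'yaw',cy.round(2),'roll',np.radians(t).round(4),'d(after roll)',d.round(4),'F',s['contact_force'].round(2),'open',round(float(s['opening'])*88.1,1))
E
python3 - <<'E'
from h import *
go(.650,-.166,.20,107.5)
m=np.array([215.32,176.7]);print('clip top',onplane('top',*m,.0965))
p=np.load('pics/side0.npz')['p'];hsv=cv2.cvtColor(p,cv2.COLOR_RGB2HSV);h,S,V=[hsv[...,i].astype(int) for i in range(3)]
m=(h>100)&(h<125)&(S>120);m[:,:280]=0;m[:150]=0;m[230:]=0
v,u=np.nonzero(m);P=onplane('side',u,v,.012)[:,:2]*1000
c=cv2.minAreaRect(P.astype(np.float32));print(c)
m=(h>20)&(h<35)&(S>100)&(V>80);m[:250]=0;m[280:]=0;m[:,:265]=0;m[:,310:]=0;v,u=np.nonzero(m);P=onplane('side',u,v,.008);print(P.mean(0),P[np.argmin(P[:,0])])
m=(V<50);m[:250]=0;m[280:]=0;m[:,:290]=0;m[:,330:]=0;v,u=np.nonzero(m);Q=onplane('side',u,v,.02);print(Q.mean(0));d=P.mean(0)-Q.mean(0);print(np.degrees(np.arctan2(d[1],d[0])))
E
```

```text
clk 0.1 tcp [0.1514 0.6058 0.238 ] yaw 75.98 roll -0.5502 d(after roll) [ 0.0391 -0.886   0.2435] F [-0.15  0.2   0.38] open 88.1
clip top [0.55380509 0.07906704 0.0965    ]
((570.5914916992188, 166.295166015625), (243.6961212158203, 129.55062866210938), 80.12847900390625)
[ 0.58946497 -0.18588746  0.008     ] [ 0.54916454 -0.20070852  0.008     ]
[ 0.65342916 -0.17672299  0.02      ]
-171.84643209697273
```

{"fn": "arm_command", "kwargs": {"plan": [[0.088,0,0,0,-0.183],[0.088,0,0,0,-0.183],[0.088,0,0,0,-0.184],[0.088,0,-0.055,0.015,0],[0.088,0,-0.055,0.015,0],[0.088,0,-0.055,0.015,0],[0.088,0,-0.055,0.015,0],[0.088,0,-0.055,0.015,0],[0.088,0,-0.055,0.015,0],[0.088,0,-0.055,0.015,0],[0.088,0,-0.055,0.015,0],[0.088,0,-0.055,0.015,0]], "force": 40}}

```text
clock: 1.6
tool_pos: [0.4297, 0.1731, 0.2386]
eef_rot: [-0.107, 0.699, 0.108, 0.699]
contact_force: [0.8, 0.3, -0.6]
opening: 1.0
```

```bash
python3 -c "
from h import *
go(.650,-.166,.15,107.5);print(r.get_state()['q'].round(2))"
```

```text
clk 1.6 tcp [0.4297 0.1731 0.2386] yaw 107.49 roll -0.0001 d(after roll) [ 0.0886 -0.3897  0.1081] F [ 0.83  0.27 -0.61] open 88.1
[-0.2   0.51 -0.42  2.03  0.32  0.67  1.04]
```

{"fn": "arm_command", "kwargs": {"plan": [[0.088,0,-0.055,0.015,0],[0.088,0,-0.055,0.015,0],[0.088,0,-0.055,0.015,0],[0.088,0,-0.055,0.015,0],[0.088,0,-0.055,0.015,0],[0.088,0.03,-0.055,0.015,0],[0.088,0.04,-0.06,0.018,0],[0.088,0.018,0,0,0],[0.06,0,0,0,0]]}}

```text
clock: 2.72
tool_pos: [0.641, -0.1539, 0.156]
eef_rot: [-0.107, 0.7, 0.109, 0.697]
contact_force: [-0.4, 0.2, 0.7]
opening: 0.909
```

Run:
```python
from h import *
go(.650,-.166,.004,107.5);print(r.get_state()['q'].round(2))
p,d=r.snapshot('side');crop(p,220,150,380,300,5,'pics/s1.png')
p,d=r.snapshot('top');crop(p,250,110,370,220,6,'pics/t1.png')
```

```text
clk 2.73 tcp [ 0.641  -0.1539  0.156 ] yaw 107.52 roll 0.0004 d(after roll) [ 0.1519 -0.0147  0.0055] F [-0.43  0.18  0.67] open 80.1
[ 0.38  0.86 -0.4   1.52  0.4   0.86  1.71]
```

View pics/s1.png

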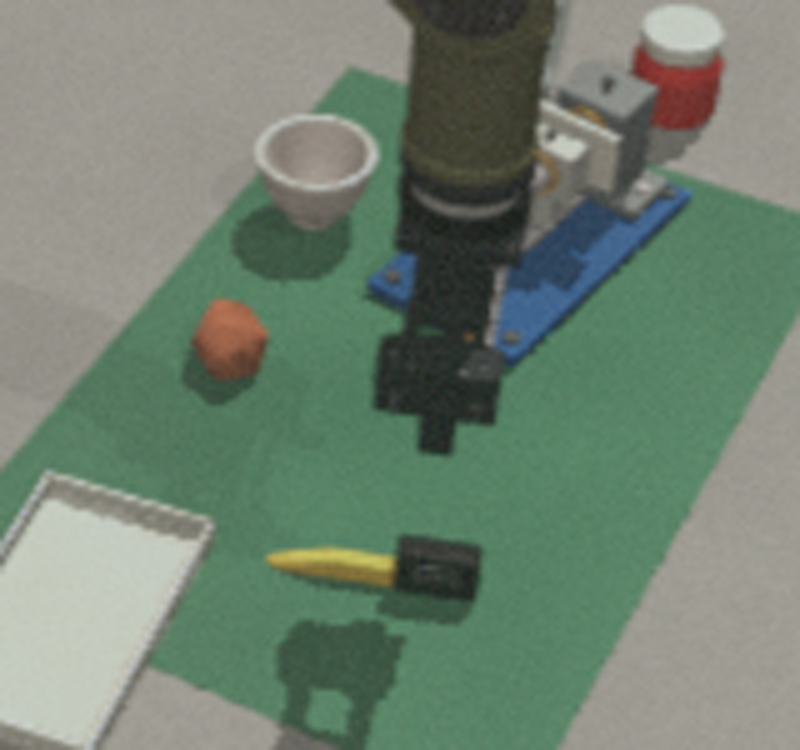

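View pics/t1.png

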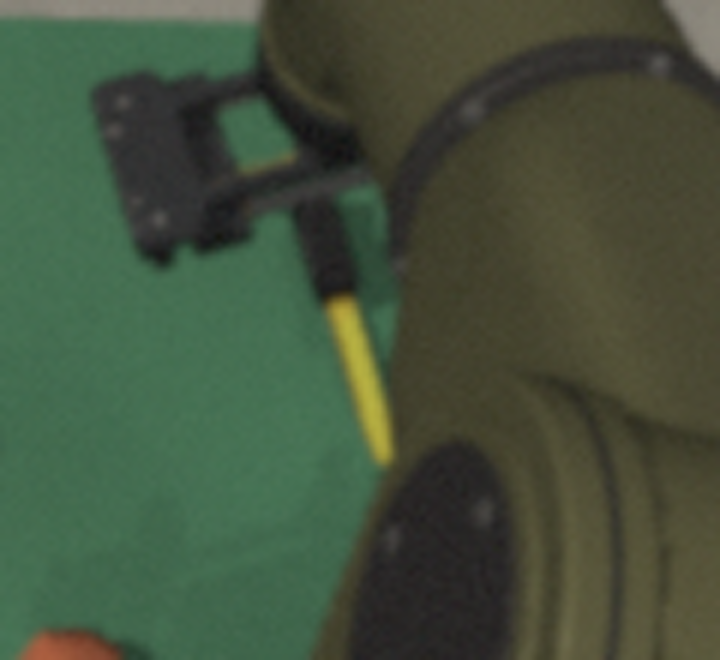

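{"fn": "arm_command", "kwargs": {"plan": [[0.055,0,-0.015,0.005,0],[0.055,0.03,0,0,0],[0.055,0.03,0,0,0],[0.055,0.03,0,0,0],[0.055,0,0,0,0],[0.055,0,0,0,0]]}}

```text
clock: 3.58
tool_pos: [0.6532, -0.167, 0.0701]
eef_rot: [-0.108, 0.698, 0.108, 0.7]
contact_force: [0.7, -0.5, -0.1]
opening: 0.621
```

Run:
```python
from h import *
go(.650,-.166,.004,107.5)
p,d=r.snapshot('side');crop(p,260,200,360,300,6,'pics/s2.png')
```

```text
clk 3.58 tcp [ 0.6532 -0.167   0.0701] yaw 107.55 roll 0.0008 d(after roll) [ 0.0661  0.002  -0.003 ] F [ 0.74 -0.54 -0.13] open 54.7
```

View pics/s2.png

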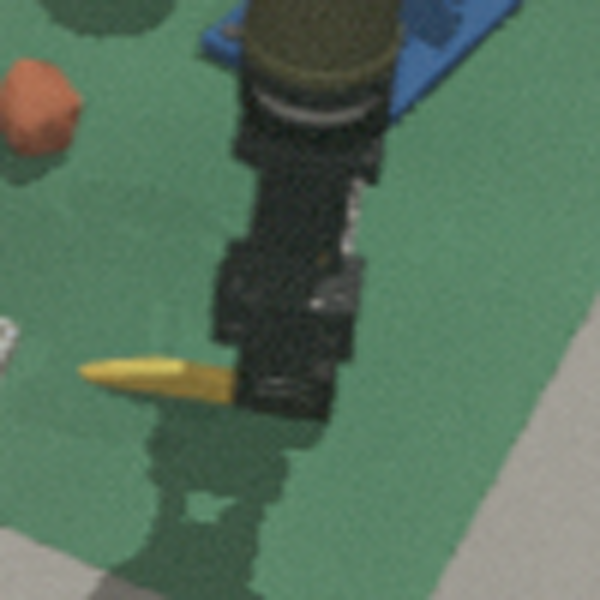

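{"fn": "arm_command", "kwargs": {"plan": [[0.055,0.022,0.002,-0.002,0],[0.055,0.022,0,0,0],[0.055,0.02,0,0,0],[0.055,0,0,0,0],[0.055,0,0,0,0]]}}

```text
clock: 4.25
tool_pos: [0.6497, -0.1664, 0.0042]
eef_rot: [-0.107, 0.699, 0.107, 0.699]
contact_force: [-0.1, -0.3, 0.1]
opening: 0.623
```

Run:
```python
from h import *
go(.650,-.166,.004,107.5)
p,d=r.snapshot('side');crop(p,260,200,360,300,6,'pics/s3.png')
```

```text
clk 4.25 tcp [ 0.6497 -0.1664  0.0042] yaw 107.48 roll -0.0003 d(after roll) [0.0002 0.0003 0.0004] F [-0.09 -0.3   0.09] open 54.9
```

View pics/s3.png

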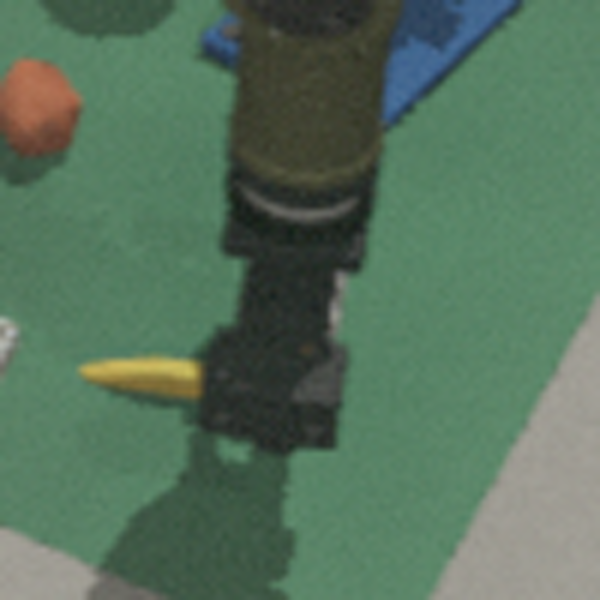

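{"fn": "arm_command", "kwargs": {"plan": [[0.01,0,0,0,0],[0.01,0,0,0,0],[0.01,0,0,0,0],[0.01,0,0,0,0],[0.01,0,0,0,0],[0.01,0,0,0,0],[0.01,0,0,0,0]], "force": 40}}

```text
clock: 5.18
tool_pos: [0.6494, -0.1664, 0.0041]
eef_rot: [-0.107, 0.699, 0.108, 0.699]
contact_force: [-0.6, -0.9, 2.5]
opening: 0.22
```

Run:
```python
from h import *
go(.650,-.166,.004,107.5)
p,d=r.snapshot('top');crop(p,250,110,370,220,6,'pics/t4.png')
p,d=r.snapshot('side');crop(p,260,200,360,300,6,'pics/s4.png')
```

```text
clk 5.17 tcp [ 0.6494 -0.1664  0.0041] yaw 107.49 roll -0.0002 d(after roll) [0.0001 0.0002 0.0007] F [-0.62 -0.88  2.51] open 19.4
```

View pics/s4.png

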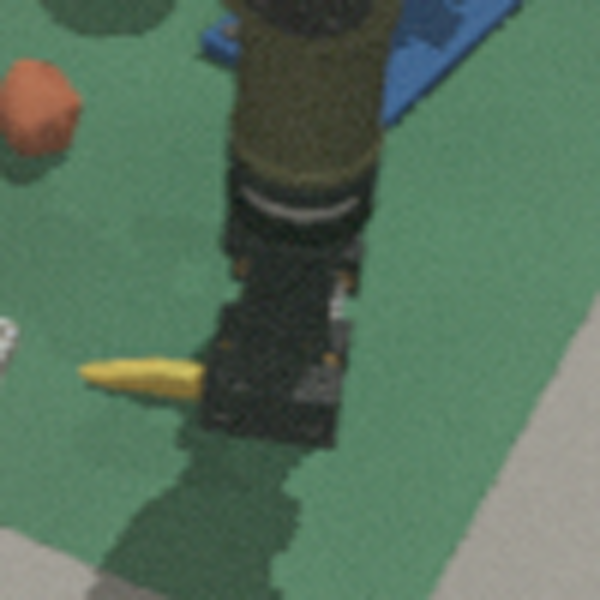

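View pics/t4.png

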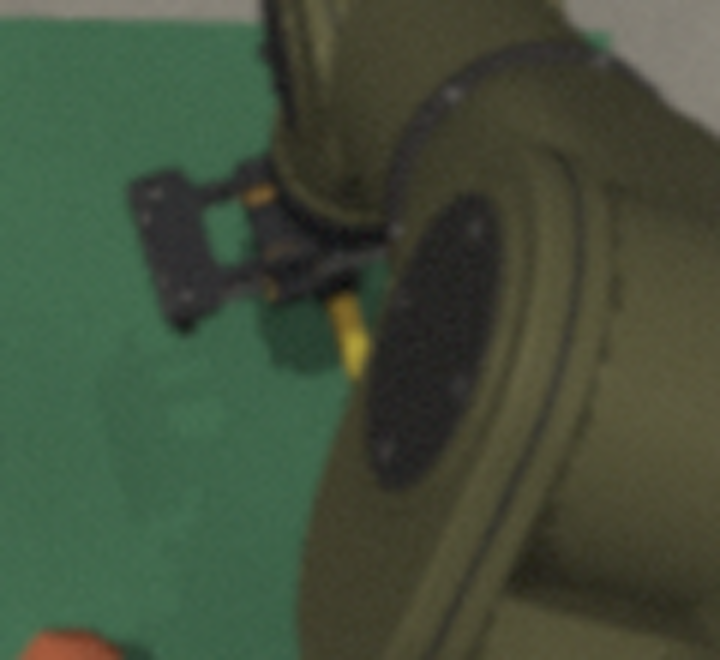

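Run:
```python
from h import *
n=onplane('side',273.3,262.2,.0027);t=r.get_state()['tool_pos'];d=n-t;print(n,d,np.hypot(*d[:2]),np.degrees(np.arctan2(d[1],d[0])))
```

```text
[ 0.54745353 -0.20210693  0.0027    ] [-0.1019879  -0.03568332 -0.00137218] 0.10805012910852448 -160.7161795824316
```

{"fn": "arm_command", "kwargs": {"plan": [[0.01,-0.01,0,0,0],[0.01,-0.03,0,0,0],[0.01,-0.05,0,0,0],[0.01,-0.05,0,0,0],[0.01,-0.05,0,0,0],[0.01,0,0,0,0]]}}

```text
clock: 6.02
tool_pos: [0.6524, -0.1668, 0.1992]
eef_rot: [-0.108, 0.696, 0.106, 0.702]
contact_force: [0.1, 0.2, -1.9]
opening: 0.221
```

Run:
```python
from h import *
D=np.array([np.cos(np.radians(79.6)),np.sin(np.radians(79.6))]);seat=np.array([.5545,.082]);t=seat-D*(109+70)/1000
go(*t,.19,-10.4)
p,d=r.snapshot('side');crop(p,220,120,360,260,5,'pics/s5.png')
```

```text
clk 6.03 tcp [ 0.6524 -0.1668  0.1992] yaw 107.45 roll 2.0569 d(after roll) [ 0.0078 -0.1413 -0.048 ] F [ 0.08  0.16 -1.93] open 19.5
```

View pics/s5.png

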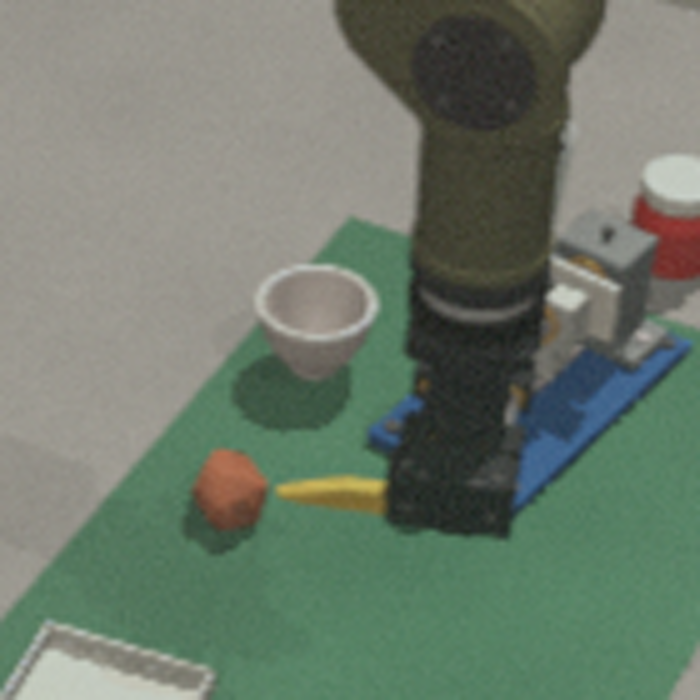

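{"fn": "arm_command", "kwargs": {"plan": [[0.01,0,0,0,0.18],[0.01,0,0,0,0.187],[0.01,0,0,0,0.187],[0.01,0,0,0,0.187],[0.01,0,0,0,0.187],[0.01,0,0,0,0.187],[0.01,0,0,0,0.187],[0.01,0,0,0,0.187],[0.01,0,0,0,0.187],[0.01,0,0,0,0.187],[0.01,0,0,0,0.187],[0.01,0,0,0,0]]}}

```text
clock: 7.58
tool_pos: [0.6483, -0.1662, 0.1922]
eef_rot: [-0.54, -0.456, 0.542, -0.455]
contact_force: [0.4, 1.5, -0.6]
opening: 0.223
```

Run:
```python
from h import *
D=np.array([np.cos(np.radians(79.6)),np.sin(np.radians(79.6))]);seat=np.array([.5545,.082]);t=seat-D*(109+70)/1000
go(*t,.19,-10.4)
```

```text
clk 7.58 tcp [ 0.6483 -0.1662  0.1922] yaw -9.85 roll 0.0096 d(after roll) [ 0.0027 -0.1371 -0.0482] F [ 0.37  1.45 -0.58] open 19.7
```

{"fn": "arm_command", "kwargs": {"plan": [[0.01,0,-0.02,-0.008,0.01],[0.01,0,-0.035,-0.012,0],[0.01,0.01,-0.035,-0.012,0],[0.01,0.02,-0.03,-0.01,0],[0.01,0.02,-0.017,-0.006,0],[0.01,0.01,0,0,0],[0.01,0,0,0,0],[0.01,0,0,0,0]]}}

```text
clock: 8.57
tool_pos: [0.5248, -0.0952, 0.1343]
eef_rot: [0.544, 0.451, -0.543, 0.453]
contact_force: [-0.8, 0.4, -0.3]
opening: 0.224
```

Run:
```python
from h import *
D=np.array([np.cos(np.radians(79.6)),np.sin(np.radians(79.6))]);seat=np.array([.5545,.082]);t=seat-D*(109+70)/1000
go(*t,.13,-10.4)
p,d=r.snapshot('side');crop(p,260,140,380,260,6,'pics/s6.png');np.savez('pics/s6.npz',p=p)
p,d=r.snapshot('top');crop(p,150,130,290,230,5,'pics/t6.png');np.savez('pics/t6.npz',p=p)
```

```text
clk 8.57 tcp [ 0.5248 -0.0952  0.1343] yaw -10.54 roll -0.0024 d(after roll) [ 0.0043 -0.0027 -0.0006] F [-0.81  0.39 -0.33] open 19.8
```

View pics/s6.png

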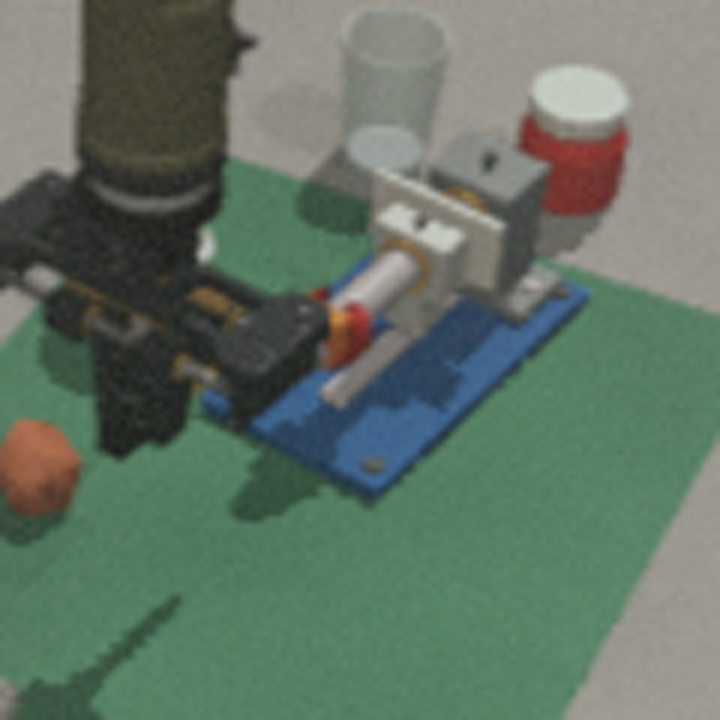

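View pics/t6.png

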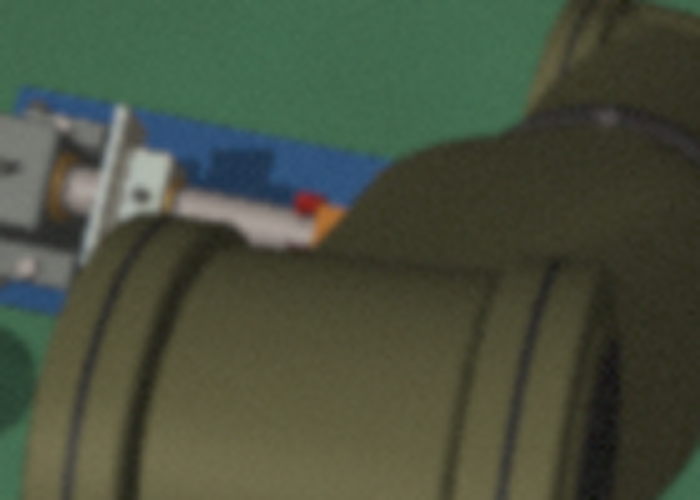

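Run:
```python
from h import *
p=np.load('pics/top0.npz')['p'];k=6
f=cv2.resize(p[140:220,135:245],None,fx=k,fy=k,interpolation=cv2.INTER_LINEAR)
hsv=cv2.cvtColor(f,cv2.COLOR_RGB2HSV);h,S,V=[hsv[...,i].astype(int) for i in range(3)]
# rod: low saturation vs blue
def un(u,v): return (u+.5)/k-.5+135,(v+.5)/k-.5+140
cols=list(range(305,440,6))+list(range(525,550,4))
M=[]
for c in cols:
    m=(S[150:270,c]<90)&(V[150:270,c]>70)
    ys=np.nonzero(m)[0]+150
    if len(ys)<10: print(c,'none');continue
    a,b=un(c,ys.min()),un(c,ys.max());A=onplane('top',*a,.075);B=onplane('top',*b,.075);M.append([c,*(A[:2]*1000),*(B[:2]*1000)])
for q in M: print(np.round(q,1), 'w',round(q[1]-q[3],1),'mid',round((q[1]+q[3])/2,2),round((q[2]+q[4])/2,1),'x@79.6 to y=82:',round((q[1]+q[3])/2-((q[2]+q[4])/2-82)*np.tan(np.radians(10.4)),2))
red=((h<5)|(h>172))&(S>140);n,l,st,ce=cv2.connectedComponentsWithStats(red.astype(np.uint8))
for i in range(1,n):
    if st[i,4]>80: print('red',st[i],onplane('top',*un(*ce[i]),.085))
org=(h>7)&(h<18)&(S>140);n,l,st,ce=cv2.connectedComponentsWithStats(org.astype(np.uint8))
for i in range(1,n):
    if st[i,4]>80:
        print('org',st[i],onplane('top',*un(*ce[i]),.0965)); v,u=np.nonzero(l==i);P=onplane('top',*un(u,v),.0965)[:,:2]*1000;print(cv2.minAreaRect(P.astype(np.float32)))
```

```text
[305.  584.8 166.7 557.  165.4] w 27.7 mid 570.92 166.1 x@79.6 to y=82: 555.49
[311.  583.4 163.8 555.7 162.6] w 27.7 mid 569.56 163.2 x@79.6 to y=82: 554.66
[317.  584.  161.1 552.5 159.7] w 31.5 mid 568.21 160.4 x@79.6 to y=82: 553.83
[323.  585.4 158.3 551.1 156.8] w 34.3 mid 568.27 157.6 x@79.6 to y=82: 554.4
[329.  584.5 155.5 550.7 154. ] w 33.8 mid 567.62 154.8 x@79.6 to y=82: 554.27
[335.  583.6 152.7 551.7 151.3] w 31.9 mid 567.67 152.0 x@79.6 to y=82: 554.83
[341.  583.2 149.9 551.8 148.5] w 31.5 mid 567.49 149.2 x@79.6 to y=82: 555.16
[347.  582.8 147.1 549.5 145.6] w 33.3 mid 566.14 146.3 x@79.6 to y=82: 554.33
[353.  582.4 144.3 547.7 142.8] w 34.7 mid 565.02 143.5 x@79.6 to y=82: 553.74
[359.  582.  141.4 548.2 140. ] w 33.8 mid 565.08 140.7 x@79.6 to y=82: 554.3
[365.  581.1 138.6 548.7 137.2] w 32.4 mid 564.9 137.9 x@79.6 to y=82: 554.63
[371.  581.1 135.8 548.8 134.5] w 32.4 mid 564.95 135.2 x@79.6 to y=82: 555.2
[377.  580.3 133.  545.5 131.6] w 34.7 mid 562.9 132.3 x@79.6 to y=82: 553.67
[383.  579.8 130.2 544.7 128.7] w 35.2 mid 562.25 129.5 x@79.6 to y=82: 553.54
[... 841 characters left out ...]
.5 x@79.6 to y=82: 554.74
[533.  564.8  60.1 536.7  59.1] w 28.1 mid 550.78 59.6 x@79.6 to y=82: 554.89
[537.  564.8  58.2 536.8  57.3] w 28.1 mid 550.82 57.8 x@79.6 to y=82: 555.26
[541.  592.6  57.4 536.8  55.4] w 55.8 mid 564.73 56.4 x@79.6 to y=82: 569.43
[545.  592.7  55.5 536.9  53.6] w 55.8 mid 564.77 54.6 x@79.6 to y=82: 569.81
[549.  592.7  53.6 537.4  51.8] w 55.3 mid 565.04 52.7 x@79.6 to y=82: 570.42
red [446 174  29  22 399] [0.57402956 0.09366054 0.085     ]
red [433 241  32  30 598] [0.53963012 0.09740027 0.085     ]
org [ 454  184   60   74 2782] [0.55314737 0.07864709 0.0965    ]
((553.5791015625, 78.9231948852539), (23.317338943481445, 33.536766052246094), 78.5616683959961)
```

{"fn": "arm_command", "kwargs": {"plan": [[0.01,0.01,-0.0025,0,0.002],[0.01,0.01,0,-0.01,0],[0.01,0.01,0,-0.015,0],[0.01,0,0,-0.015,0],[0.01,0,0,-0.01,0],[0.01,0,0,0,0],[0.01,0,0,0,0]]}}

```text
clock: 9.55
tool_pos: [0.5303, -0.0454, 0.1043]
eef_rot: [-0.544, -0.451, 0.544, -0.452]
contact_force: [0.1, -0.9, -0.7]
opening: 0.228
```

```bash
cat >> h.py <<'E'
Dv=np.array([np.cos(np.radians(79.6)),np.sin(np.radians(79.6))]);Nv=np.array([Dv[1],-Dv[0]]);seat=np.array([.5547,.082])
def rel():
    s=r.get_state();d=s['tool_pos'][:2]-seat;M=R.from_quat(s['eef_rot']).as_matrix();F=s['contact_force']
    print('clk %.2f nose-past-clip %.1f lat %.1f z %.2f yaw %.2f tilt %s | F along %.2f lat %.2f up %.2f mom %s open %.1f'%(s['clock'],d@Dv*1000+109,d@Nv*1000,s['tool_pos'][2]*1000,np.degrees(np.arctan2(M[1,1],M[0,1])),np.degrees(M[:2,0]).round(2),F[:2]@Dv,F[:2]@Nv,F[2],s['moment'].round(2),s['opening']*88.1))
E
python3 -c "
from h import *
rel()
p,d=r.snapshot('side');crop(p,260,140,380,260,6,'pics/s7.png')"
```

```text
clk 9.55 nose-past-clip -20.7 lat -1.1 z 104.25 yaw -10.69 tilt [ 0.03 -0.03] | F along -0.91 lat 0.22 up -0.70 mom [-0.08  0.07 -0.01] open 20.1
```

View pics/s7.png

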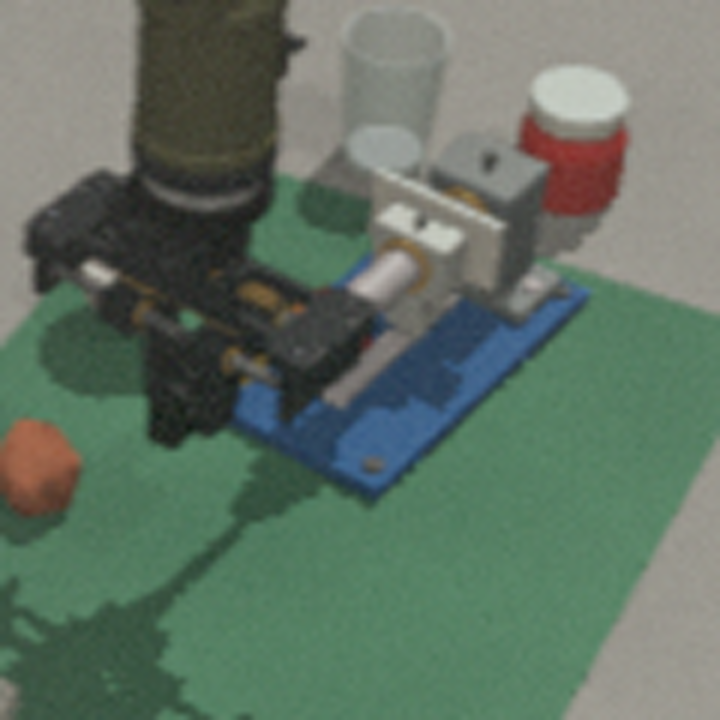

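{"fn": "arm_command", "kwargs": {"plan": [[0.01,0.003,0.001,0,-0.005],[0.01,0.003,0,0,0],[0.01,0.002,0,0,0],[0.01,0.002,0,0,0],[0.01,0,0,0,0],[0.01,0,0,0,0]]}}

```text
clock: 10.35
tool_pos: [0.5312, -0.045, 0.094]
eef_rot: [0.543, 0.453, -0.543, 0.453]
contact_force: [0.7, 0.6, -0.6]
opening: 0.225
```

```bash
python3 -c "
from h import *
rel()"
```

```text
clk 10.35 nose-past-clip -20.2 lat -0.2 z 93.98 yaw -10.37 tilt [0. 0.] | F along 0.69 lat 0.55 up -0.56 mom [-0.06  0.07 -0.02] open 19.8
```

{"fn": "arm_command", "kwargs": {"plan": [[0.01,0.0006,0,0,0],[0.01,0.0006,0,0,0],[0.01,0.0004,0,0,0],[0.01,0,0,0,0],[0.01,0,0,0,0]]}}

```text
clock: 10.98
tool_pos: [0.5311, -0.045, 0.0923]
eef_rot: [0.543, 0.453, -0.543, 0.453]
contact_force: [-0.4, -0.1, -1.1]
opening: 0.223
```

```bash
python3 -c "
from h import *
rel()"
```

```text
clk 10.97 nose-past-clip -20.2 lat -0.2 z 92.35 yaw -10.37 tilt [-0.    0.01] | F along -0.14 lat -0.43 up -1.08 mom [-0.06  0.04 -0.02] open 19.7
```

{"fn": "arm_command", "kwargs": {"plan": [[0.01,0.0004,0,0,0],[0.01,0,0,0,0],[0.01,0,0,0,0]]}}

```text
clock: 11.35
tool_pos: [0.5312, -0.045, 0.092]
eef_rot: [0.543, 0.453, -0.543, 0.453]
contact_force: [-0.3, 0.9, -0.4]
opening: 0.224
```

```bash
python3 -c "
from h import *
rel()"
```

```text
clk 11.35 nose-past-clip -20.2 lat -0.2 z 91.96 yaw -10.37 tilt [0. 0.] | F along 0.85 lat -0.48 up -0.39 mom [-0.07  0.06 -0.03] open 19.8
```

{"fn": "arm_command", "kwargs": {"plan": [[0.01,0,0,-0.001,0],[0.01,0,0,-0.0015,0],[0.01,0,0,-0.0015,0],[0.01,0,0,-0.0015,0],[0.01,0,0,-0.0015,0],[0.01,0,0,-0.0015,0],[0.01,0,0,-0.0015,0],[0.01,0,0,0,0]]}}

```text
clock: 12.35
tool_pos: [0.533, -0.035, 0.0919]
eef_rot: [0.543, 0.453, -0.543, 0.453]
contact_force: [-0.2, 0.3, -0.2]
opening: 0.223
```

```bash
python3 -c "
from h import *
rel()"
```

```text
clk 12.35 nose-past-clip -10.0 lat -0.2 z 91.95 yaw -10.35 tilt [0.   0.01] | F along 0.31 lat -0.23 up -0.21 mom [-0.05  0.06  0.07] open 19.6
```

{"fn": "arm_command", "kwargs": {"plan": [[0.01,0,0,-0.001,0],[0.01,0,0,-0.001,0],[0.01,0,0,-0.001,0],[0.01,0,0,-0.001,0],[0.01,0,0,-0.001,0],[0.01,0,0,-0.001,0]]}}

```text
clock: 13.1
tool_pos: [0.5341, -0.0292, 0.0919]
eef_rot: [0.543, 0.453, -0.543, 0.453]
contact_force: [-0.0, -0.1, -0.6]
opening: 0.222
```

```bash
python3 -c "
from h import *
rel()"
```

```text
clk 13.10 nose-past-clip -4.1 lat -0.2 z 91.93 yaw -10.37 tilt [-0.  0.] | F along -0.15 lat -0.00 up -0.64 mom [-0.04  0.08 -0.  ] open 19.5
```

{"fn": "arm_command", "kwargs": {"plan": [[0.01,0,0,-0.001,0],[0.01,0,0,-0.001,0],[0.01,0,0,-0.001,0],[0.01,0,0,-0.001,0]]}}

```text
clock: 13.6
tool_pos: [0.5347, -0.0255, 0.092]
eef_rot: [-0.543, -0.453, 0.543, -0.453]
contact_force: [-0.6, -0.8, 0.1]
opening: 0.226
```

```bash
python3 -c "
from h import *
rel()"
```

```text
clk 13.60 nose-past-clip -0.3 lat -0.2 z 91.96 yaw -10.38 tilt [-0.   -0.01] | F along -0.85 lat -0.43 up 0.06 mom [-0.25  0.09  0.  ] open 19.9
```

{"fn": "arm_command", "kwargs": {"plan": [[0.01,0,0,-0.0006,0],[0.01,0,0,-0.0006,0],[0.01,0,0,-0.0006,0],[0.01,0,0,-0.0006,0]]}}

```text
clock: 14.1
tool_pos: [0.5351, -0.0235, 0.092]
eef_rot: [-0.543, -0.452, 0.543, -0.453]
contact_force: [-0.2, -4.4, -0.3]
opening: 0.223
```

```bash
python3 -c "
from h import *
rel()"
```

```text
clk 14.10 nose-past-clip 1.7 lat -0.2 z 92.00 yaw -10.40 tilt [-0.   -0.03] | F along -4.32 lat 0.61 up -0.33 mom [-0.63  0.19 -0.01] open 19.6
```

{"fn": "arm_command", "kwargs": {"plan": [[0.01,0,0,-0.0006,0],[0.01,0,0,-0.0006,0],[0.01,0,0,-0.0006,0],[0.01,0,0,-0.0006,0]]}}

```text
clock: 14.6
tool_pos: [0.5354, -0.022, 0.092]
eef_rot: [-0.543, -0.452, 0.544, -0.453]
contact_force: [-1.2, -6.8, 1.1]
opening: 0.222
```

```bash
python3 -c "
from h import *
rel()"
```

```text
clk 14.60 nose-past-clip 3.2 lat -0.2 z 92.01 yaw -10.44 tilt [-0.02 -0.09] | F along -6.85 lat 0.09 up 1.07 mom [-1.33  0.3  -0.02] open 19.6
```

{"fn": "arm_command", "kwargs": {"plan": [[0.01,0,0,-0.0004,0],[0.01,0,0,-0.0004,0],[0.01,0,0,-0.0004,0],[0.01,0,0,-0.0004,0],[0.01,0,0,-0.0004,0],[0.01,0,0,-0.0004,0]]}}

```text
clock: 15.35
tool_pos: [0.5355, -0.021, 0.0921]
eef_rot: [-0.543, -0.451, 0.545, -0.453]
contact_force: [-1.1, -7.8, 1.6]
opening: 0.223
```

```bash
python3 -c "
from h import *
rel()"
```

```text
clk 15.35 nose-past-clip 4.2 lat -0.3 z 92.09 yaw -10.51 tilt [-0.04 -0.17] | F along -7.85 lat 0.34 up 1.63 mom [-1.72  0.39 -0.01] open 19.6
```

{"fn": "arm_command", "kwargs": {"plan": [[0.01,0,0,-0.0005,0],[0.01,0,0,-0.0005,0],[0.01,0,0,-0.0005,0],[0.01,0,0,-0.0005,0],[0.01,0,0,-0.0005,0],[0.01,0,0,-0.0005,0]]}}

```text
clock: 16.1
tool_pos: [0.5359, -0.0192, 0.0922]
eef_rot: [-0.543, -0.451, 0.545, -0.453]
contact_force: [-1.1, -10.7, 1.3]
opening: 0.222
```

```bash
python3 -c "
from h import *
rel()"
```

```text
clk 16.10 nose-past-clip 6.1 lat -0.2 z 92.18 yaw -10.57 tilt [-0.04 -0.24] | F along -10.72 lat 0.86 up 1.28 mom [-2.23  0.49  0.  ] open 19.5
```

{"fn": "arm_command", "kwargs": {"plan": [[0.01,0,0,0,0],[0.01,0,0,0,0],[0.01,0,0,0,0],[0.01,0,0,0,0]]}}

```text
clock: 16.6
tool_pos: [0.536, -0.0189, 0.0922]
eef_rot: [-0.543, -0.451, 0.545, -0.453]
contact_force: [-1.7, -9.5, 2.1]
opening: 0.222
```

```bash
python3 -c "
from h import *
rel()"
```

```text
clk 16.60 nose-past-clip 6.4 lat -0.1 z 92.16 yaw -10.56 tilt [-0.03 -0.22] | F along -9.66 lat 0.07 up 2.15 mom [-2.06  0.46  0.02] open 19.5
```

{"fn": "arm_command", "kwargs": {"plan": [[0.01,0,0,-0.0004,0],[0.01,0,0,-0.0004,0],[0.01,0,0,-0.0004,0],[0.01,0,0,-0.0004,0],[0.01,0,0,-0.0004,0],[0.01,0,0,-0.0004,0],[0.01,0,0,-0.0004,0],[0.01,0,0,-0.0004,0]]}}

```text
clock: 17.6
tool_pos: [0.5364, -0.0168, 0.0922]
eef_rot: [-0.543, -0.45, 0.545, -0.453]
contact_force: [-1.9, -11.1, 2.4]
opening: 0.222
```

```bash
python3 -c "
from h import *
rel()
p,d=r.snapshot('side');crop(p,260,140,380,260,6,'pics/s8.png')
p,d=r.snapshot('top');crop(p,150,130,290,230,5,'pics/t8.png')"
```

```text
clk 17.60 nose-past-clip 8.5 lat -0.1 z 92.22 yaw -10.61 tilt [-0.05 -0.3 ] | F along -11.24 lat 0.15 up 2.43 mom [-2.45  0.56  0.03] open 19.5
```

View pics/s8.png

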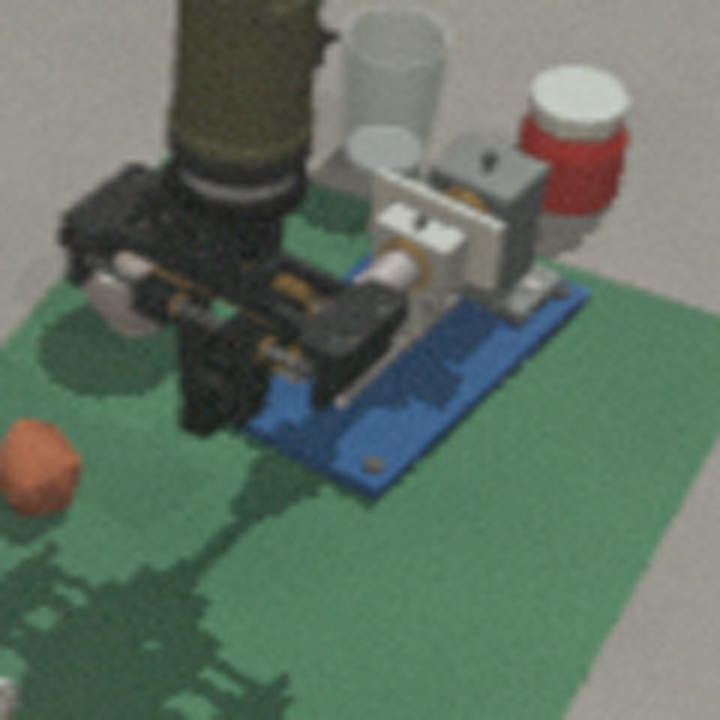

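View pics/t8.png

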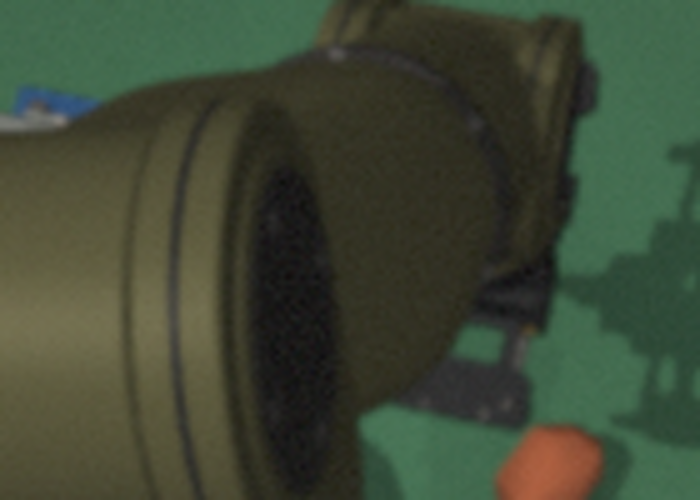

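{"fn": "arm_command", "kwargs": {"plan": [[0.01,0,0,-0.0004,0],[0.01,0,0,-0.0004,0],[0.01,0,0,-0.0004,0],[0.01,0,0,-0.0004,0],[0.01,0,0,-0.0004,0],[0.01,0,0,-0.0004,0],[0.01,0,0,-0.0004,0],[0.01,0,0,-0.0004,0]]}}

```text
clock: 18.7
tool_pos: [0.537, -0.014, 0.0922]
eef_rot: [-0.543, -0.45, 0.546, -0.453]
contact_force: [-3.2, -12.5, 3.2]
opening: 0.226
```

```bash
python3 -c "
from h import *
rel()"
```

```text
clk 18.70 nose-past-clip 11.4 lat -0.1 z 92.25 yaw -10.63 tilt [-0.04 -0.32] | F along -12.89 lat -0.84 up 3.17 mom [-2.64  0.55 -0.03] open 19.9
```

{"fn": "arm_command", "kwargs": {"plan": [[0.01,0,0,-0.0004,0],[0.01,0,0,-0.0004,0],[0.01,0,0,-0.0004,0],[0.01,0,0,-0.0004,0],[0.01,0,0,-0.0004,0],[0.01,0,0,-0.0004,0],[0.01,0,0,-0.0004,0],[0.01,0,0,-0.0004,0]]}}

```text
clock: 19.7
tool_pos: [0.5378, -0.0108, 0.0922]
eef_rot: [-0.543, -0.45, 0.546, -0.453]
contact_force: [-1.3, -12.3, 2.6]
opening: 0.222
```

```bash
python3 -c "
from h import *
rel()"
```

```text
clk 19.70 nose-past-clip 14.7 lat 0.1 z 92.24 yaw -10.63 tilt [-0.03 -0.31] | F along -12.36 lat 0.90 up 2.60 mom [-2.56  0.43 -0.02] open 19.6
```

{"fn": "arm_command", "kwargs": {"plan": [[0.01,0,0,-0.0002,0],[0.01,0,0,-0.0002,0],[0.01,0,0,-0.0002,0],[0.01,0,0,-0.0002,0],[0.01,0,0,-0.0002,0],[0.01,0,0,-0.0002,0],[0.01,0,0,-0.0002,0],[0.01,0,0,-0.0002,0]]}}

```text
clock: 20.7
tool_pos: [0.5383, -0.0082, 0.0922]
eef_rot: [-0.543, -0.451, 0.545, -0.453]
contact_force: [-1.7, -9.8, 1.8]
opening: 0.223
```

```bash
python3 -c "
from h import *
rel()"
```

```text
clk 20.70 nose-past-clip 17.4 lat 0.2 z 92.19 yaw -10.58 tilt [-0.   -0.25] | F along -9.95 lat 0.05 up 1.85 mom [-2.12  0.33 -0.1 ] open 19.7
```

{"fn": "arm_command", "kwargs": {"plan": [[0.01,0,0,-0.00025,0],[0.01,0,0,-0.00025,0],[0.01,0,0,-0.00025,0],[0.01,0,0,-0.00025,0],[0.01,0,0,-0.00025,0],[0.01,0,0,-0.00025,0],[0.01,0,0,-0.00025,0],[0.01,0,0,-0.00025,0],[0.01,0,0,-0.00025,0],[0.01,0,0,-0.00025,0],[0.01,0,0,-0.00025,0],[0.01,0,0,-0.00025,0]]}}

```text
clock: 22.2
tool_pos: [0.5387, -0.0045, 0.0921]
eef_rot: [-0.543, -0.451, 0.545, -0.453]
contact_force: [-1.7, -9.5, 0.7]
opening: 0.223
```

```bash
python3 -c "
from h import *
rel()"
```

```text
clk 22.20 nose-past-clip 21.1 lat -0.1 z 92.05 yaw -10.54 tilt [-0.03 -0.2 ] | F along -9.68 lat 0.01 up 0.70 mom [-1.86  0.32 -0.01] open 19.6
```

{"fn": "arm_command", "kwargs": {"plan": [[0.01,0,0,-0.00025,0],[0.01,0,0,-0.00025,0],[0.01,0,0,-0.00025,0],[0.01,0,0,-0.00025,0],[0.01,0,0,-0.00025,0],[0.01,0,0,-0.00025,0],[0.01,0,0,-0.00025,0],[0.01,0,0,-0.00025,0],[0.01,0,0,-0.00025,0],[0.01,0,0,-0.00025,0],[0.01,0,0,-0.00025,0],[0.01,0,0,-0.00025,0]]}}

```text
clock: 23.7
tool_pos: [0.5394, -0.0007, 0.092]
eef_rot: [-0.543, -0.452, 0.544, -0.453]
contact_force: [-1.0, -7.1, 0.3]
opening: 0.224
```

```bash
python3 -c "
from h import *
rel()"
```

```text
clk 23.70 nose-past-clip 24.9 lat -0.2 z 92.01 yaw -10.49 tilt [-0.02 -0.14] | F along -7.20 lat 0.31 up 0.30 mom [-1.51  0.29  0.01] open 19.7
```

{"fn": "arm_command", "kwargs": {"plan": [[0.01,0,0,-0.0003,0],[0.01,0,0,-0.0003,0],[0.01,0,0,-0.0003,0],[0.01,0,0,-0.0003,0],[0.01,0,0,-0.0003,0],[0.01,0,0,-0.0003,0],[0.01,0,0,-0.0003,0],[0.01,0,0,-0.0003,0],[0.01,0,0,-0.0003,0],[0.01,0,0,-0.0003,0],[0.01,0,0,-0.0003,0],[0.01,0,0,-0.0003,0]]}}

```text
clock: 25.2
tool_pos: [0.54, 0.0035, 0.0919]
eef_rot: [-0.543, -0.452, 0.544, -0.453]
contact_force: [-1.1, -7.1, 0.0]
opening: 0.221
```

```bash
python3 -c "
from h import *
rel()"
```

```text
clk 25.20 nose-past-clip 29.1 lat -0.3 z 91.94 yaw -10.46 tilt [-0.03 -0.11] | F along -7.17 lat 0.15 up 0.01 mom [-1.39  0.27  0.  ] open 19.5
```

{"fn": "arm_command", "kwargs": {"plan": [[0.01,0,0,-0.0003,0],[0.01,0,0,-0.0003,0],[0.01,0,0,-0.0003,0],[0.01,0,0,-0.0003,0],[0.01,0,0,-0.0003,0],[0.01,0,0,-0.0003,0],[0.01,0,0,-0.0003,0],[0.01,0,0,-0.0003,0],[0.01,0,0,-0.0003,0],[0.01,0,0,-0.0003,0],[0.01,0,0,-0.0003,0],[0.01,0,0,-0.0003,0]]}}

```text
clock: 26.7
tool_pos: [0.541, 0.0087, 0.0919]
eef_rot: [-0.543, -0.453, 0.543, -0.453]
contact_force: [-0.9, -4.5, -0.4]
opening: 0.224
```

```bash
python3 -c "
from h import *
rel()"
```

```text
clk 26.70 nose-past-clip 34.4 lat -0.3 z 91.95 yaw -10.36 tilt [-0.  0.] | F along -4.62 lat -0.10 up -0.40 mom [-1.04  0.24 -0.04] open 19.8
```

{"fn": "arm_command", "kwargs": {"plan": [[0.01,0,0,-0.0005,0],[0.01,0,0,-0.0005,0],[0.01,0,0,-0.0005,0],[0.01,0,0,-0.0005,0],[0.01,0,0,-0.0005,0],[0.01,0,0,-0.0005,0],[0.01,0,0,-0.0005,0],[0.01,0,0,-0.0005,0],[0.01,0,0,-0.0005,0],[0.01,0,0,-0.0005,0],[0.01,0,0,-0.0005,0],[0.01,0,0,-0.0005,0]]}}

```text
clock: 28.2
tool_pos: [0.5421, 0.0147, 0.092]
eef_rot: [0.543, 0.453, -0.543, 0.453]
contact_force: [-0.5, -1.3, -0.2]
opening: 0.222
```

```bash
python3 -c "
from h import *
rel()"
```

```text
clk 28.20 nose-past-clip 40.5 lat -0.3 z 91.96 yaw -10.36 tilt [-0.    0.01] | F along -1.37 lat -0.25 up -0.21 mom [-0.45  0.1  -0.03] open 19.6
```

{"fn": "arm_command", "kwargs": {"plan": [[0.01,0,0,-0.0007,0],[0.01,0,0,-0.0008,0],[0.01,0,0,-0.0008,0],[0.01,0,0,-0.0008,0],[0.01,0,0,-0.0008,0],[0.01,0,0,-0.0008,0],[0.01,0,0,-0.0008,0],[0.01,0,0,-0.0008,0],[0.01,0,0,-0.0008,0],[0.01,0,0,-0.0008,0],[0.01,0,0,0,0]]}}

```text
clock: 29.58
tool_pos: [0.5436, 0.0227, 0.092]
eef_rot: [0.543, 0.453, -0.543, 0.453]
contact_force: [-0.2, -0.2, -0.9]
opening: 0.221
```

```bash
python3 -c "
from h import *
rel()"
```

```text
clk 29.57 nose-past-clip 48.6 lat -0.3 z 91.97 yaw -10.35 tilt [0.01 0.02] | F along -0.26 lat -0.15 up -0.88 mom [-0.09  0.11  0.04] open 19.5
```

{"fn": "arm_command", "kwargs": {"plan": [[0.01,0,0,-0.001,0],[0.01,0,0,-0.001,0],[0.01,0,0,-0.001,0],[0.01,0,0,0,0],[0.01,0,0,0,0],[0.01,0,0,0,0]]}}

```text
clock: 30.32
tool_pos: [0.5441, 0.0256, 0.0919]
eef_rot: [0.543, 0.453, -0.543, 0.453]
contact_force: [0.2, -0.9, 0.1]
opening: 0.224
```

```bash
python3 -c "
from h import *
rel()"
```

```text
clk 30.32 nose-past-clip 51.6 lat -0.3 z 91.94 yaw -10.36 tilt [0.   0.02] | F along -0.89 lat 0.37 up 0.08 mom [-0.    0.08  0.01] open 19.7
```

{"fn": "arm_command", "kwargs": {"plan": [[0.01,-0.0003,0,0,0],[0.01,-0.0005,0,0,0],[0.01,-0.0005,0,0,0],[0.01,-0.0005,0,0,0],[0.01,-0.0005,0,0,0],[0.01,-0.0005,0,0,0],[0.01,-0.0005,0,0,0],[0.01,-0.0005,0,0,0]]}}

```text
clock: 31.32
tool_pos: [0.544, 0.0254, 0.0958]
eef_rot: [0.543, 0.453, -0.543, 0.453]
contact_force: [-0.3, 0.6, -1.4]
opening: 0.227
```

```bash
python3 -c "
from h import *
rel()"
```

```text
clk 31.32 nose-past-clip 51.4 lat -0.3 z 95.77 yaw -10.37 tilt [0.   0.01] | F along 0.57 lat -0.36 up -1.40 mom [-0.11  0.06 -0.01] open 20.0
```

Up force is now −1.4 N, which matches wedge plus clip. Next is a gentle lift.

{"fn": "arm_command", "kwargs": {"plan": [[0.01,-0.001,0,0,0],[0.01,-0.001,0,0,0],[0.01,-0.0015,0,0,0],[0.01,-0.002,0,0,0],[0.01,-0.0025,0,0,0],[0.01,-0.003,0,0,0],[0.01,-0.004,0,0,0],[0.01,-0.005,0,0,0],[0.01,-0.005,0,0,0],[0.01,-0.005,0,0,0],[0.01,-0.004,0,0,0],[0.01,-0.002,0,0,0]]}}

```text
clock: 32.83
tool_pos: [0.5441, 0.0253, 0.1321]
eef_rot: [0.543, 0.453, -0.543, 0.453]
contact_force: [0.3, -0.4, -2.1]
opening: 0.221
```

```bash
python3 -c "
from h import *
rel()
p,d=r.snapshot('side');crop(p,260,120,380,240,6,'pics/s9.png')"
```

```text
clk 32.83 nose-past-clip 51.3 lat -0.2 z 132.06 yaw -10.37 tilt [0.02 0.  ] | F along -0.32 lat 0.37 up -2.11 mom [-0.12  0.13  0.01] open 19.4
```

View pics/s9.png

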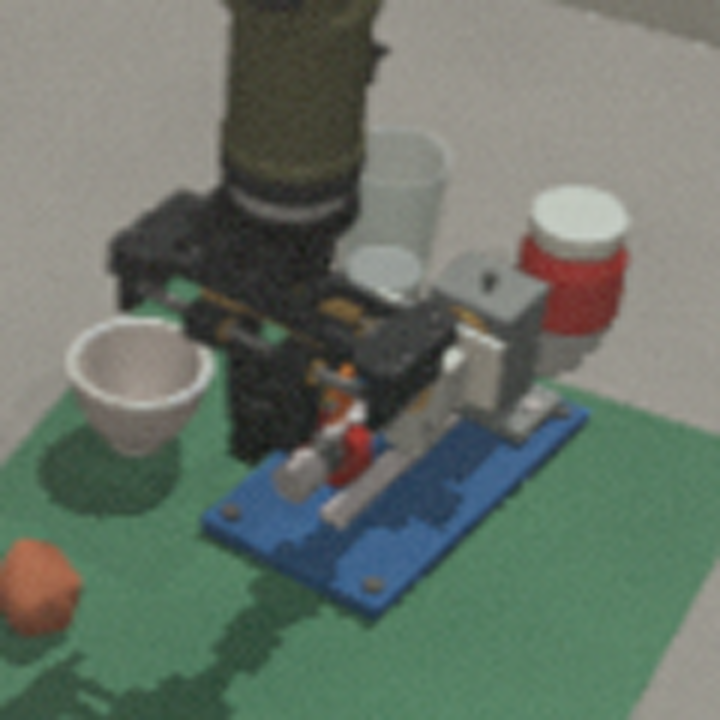

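{"fn": "arm_command", "kwargs": {"plan": [[0.01,-0.004,0,0,0],[0.01,-0.008,0,0,0],[0.01,-0.01,0,0,0],[0.01,-0.008,0,0.002,0],[0.01,-0.004,0,0.005,0],[0.01,0,0,0.009,0],[0.01,0,0,0.013,0],[0.01,0,0,0.017,0],[0.01,0,0,0.02,0],[0.01,0,0,0.02,0],[0.01,0,0,0.02,0],[0.01,0,0,0.02,0]]}}

```text
clock: 34.38
tool_pos: [0.5206, -0.1006, 0.1656]
eef_rot: [-0.543, -0.452, 0.544, -0.452]
contact_force: [0.0, 0.3, -1.8]
opening: 0.225
```

{"fn": "arm_command", "kwargs": {"plan": [[0.01,0,0,0.02,0],[0.01,0,0,0.02,0],[0.01,0,0,0.02,0],[0.01,0,-0.002,0.02,0],[0.01,0,-0.002,0.02,0],[0.01,0,-0.002,0.02,0],[0.01,0,-0.002,0.02,0],[0.01,0,-0.002,0.018,0],[0.01,0,0,0.015,0],[0.01,0,0,0.012,0],[0.01,0,0,0.008,0],[0.01,0,0,0.004,0]]}}

```text
clock: 35.88
tool_pos: [0.4761, -0.2908, 0.1657]
eef_rot: [0.543, 0.453, -0.543, 0.453]
contact_force: [0.3, -0.1, -0.3]
opening: 0.225
```

```bash
python3 -c "
from h import *
go(.4658,-.348,.10,7)
p,d=r.snapshot('side');crop(p,150,150,310,310,5,'pics/s10.png');np.savez('pics/s10.npz',p=p)"
```

```text
clk 35.88 tcp [ 0.4761 -0.2908  0.1657] yaw -10.36 roll -0.303 d(after roll) [ 0.0657 -0.0172  0.0555] F [ 0.3  -0.09 -0.25] open 19.8
```

View pics/s10.png

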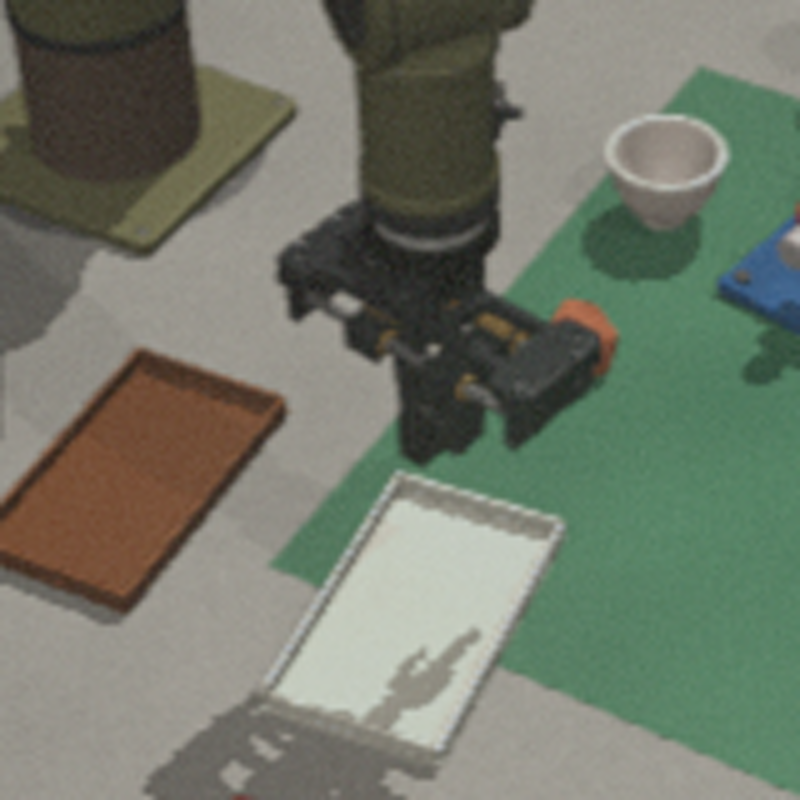

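{"fn": "arm_command", "kwargs": {"plan": [[0.01,0,0,0,-0.03],[0.01,0,0,0,-0.06],[0.01,0,0,0,-0.08],[0.01,0,0,0,-0.07],[0.01,0,0,0,-0.043],[0.01,0,0,0,-0.02]]}}

```text
clock: 36.67
tool_pos: [0.4762, -0.2903, 0.1658]
eef_rot: [0.468, 0.53, -0.468, 0.53]
contact_force: [0.6, -0.4, -2.3]
opening: 0.224
```

```bash
python3 -c "
from h import *
q=np.array([(400,473),(563,522),(440,755),(265,695)])/5+150
P=onplane('side',q[:,0],q[:,1],.018);print(P.round(4),P.mean(0))
f=np.load('pics/top0.npz')['p'];crop(f,300,180,400,255,8,'pics/tray.png')
go(.4658,-.348,.10,7)"
```

```text
[[ 0.3924 -0.2149  0.018 ]
 [ 0.5076 -0.2013  0.018 ]
 [ 0.5348 -0.3993  0.018 ]
 [ 0.4195 -0.4117  0.018 ]] [ 0.4635527 -0.3067954  0.018    ]
clk 36.67 tcp [ 0.4762 -0.2903  0.1658] yaw 7.08 roll 0.0013 d(after roll) [ 0.0657 -0.0174  0.056 ] F [ 0.58 -0.43 -2.25] open 19.7
```

View pics/tray.png

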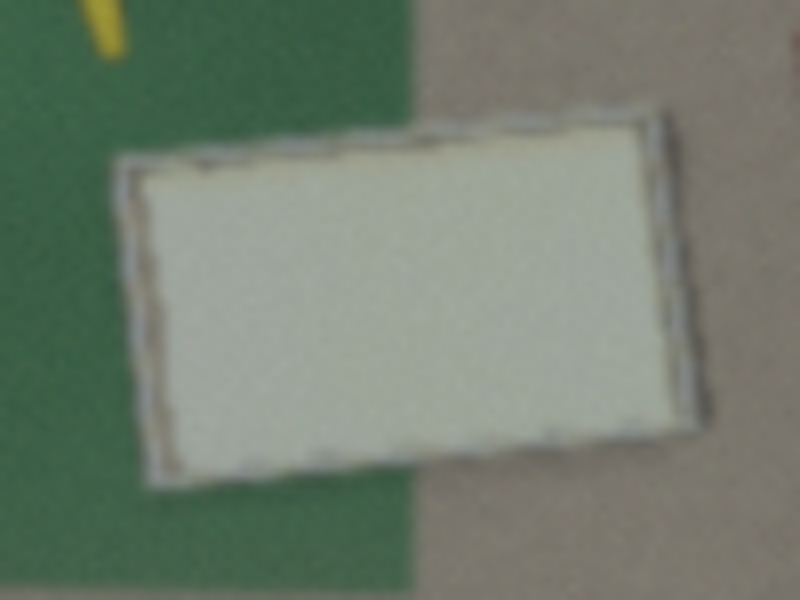

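{"fn": "arm_command", "kwargs": {"plan": [[0.01,0.004,-0.002,0.005,0],[0.01,0.008,-0.003,0.01,0],[0.01,0.012,-0.004,0.014,0],[0.01,0.015,-0.003,0.013,0],[0.01,0.015,-0.002,0.009,0],[0.01,0.015,-0.0015,0.005,0],[0.01,0.015,0,0,0],[0.01,0.012,0,0,0],[0.01,0.009,0,0,0],[0.01,0.007,0,0,0],[0.01,0.004,0,0,0],[0.01,0,0,0,0]]}}

```text
clock: 38.17
tool_pos: [0.4675, -0.348, 0.0497]
eef_rot: [0.469, 0.53, -0.469, 0.53]
contact_force: [-0.7, 0.5, -1.8]
opening: 0.224
```

```bash
python3 -c "
from h import *
go(.468,-.348,.026,7)
p,d=r.snapshot('side');crop(p,180,200,300,320,6,'pics/s11.png');np.savez('pics/s11.npz',p=p)
p,d=r.snapshot('top');crop(p,280,170,420,270,5,'pics/t11.png')"
```

```text
clk 38.17 tcp [ 0.4675 -0.348   0.0497] yaw 7.0 roll -0.0001 d(after roll) [0.0237 0.0004 0.    ] F [-0.66  0.49 -1.79] open 19.7
```

View pics/s11.png

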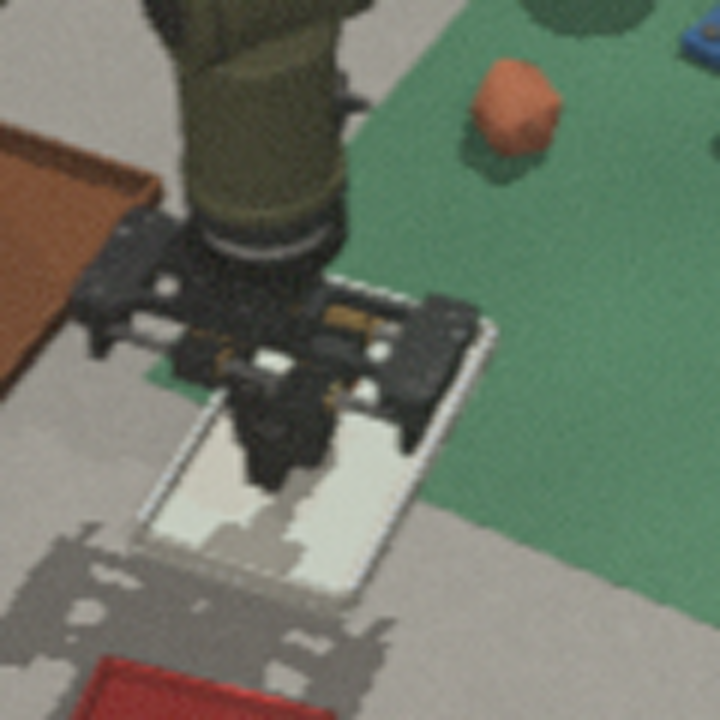

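View pics/t11.png

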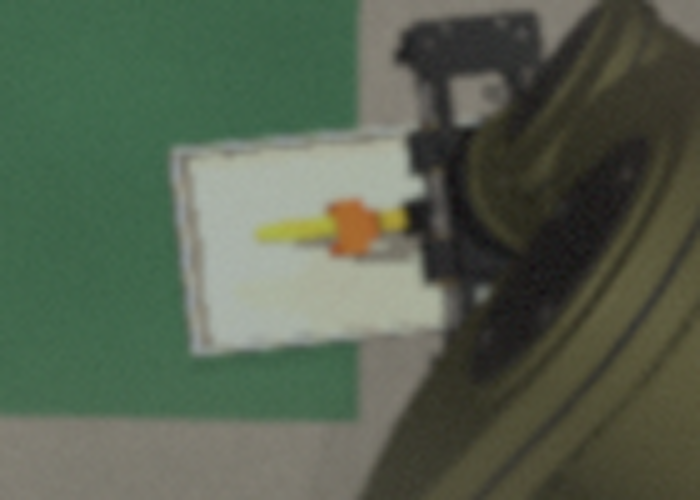

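{"fn": "arm_command", "kwargs": {"plan": [[0.01,0.004,0,0,0],[0.01,0.005,0,0,0],[0.01,0.005,0,0,0],[0.01,0.004,0,0,0],[0.01,0.002,0,0,0],[0.01,0.002,0,0,0],[0.01,0.001,0,0,0],[0.01,0,0,0,0]]}}

```text
clock: 39.28
tool_pos: [0.4675, -0.3481, 0.0267]
eef_rot: [0.469, 0.53, -0.469, 0.53]
contact_force: [0.8, -0.0, -1.8]
opening: 0.224
```

```bash
python3 -c "
from h import *
go(.468,-.348,.026,7);print(r.get_state()['moment'].round(2))"
```

```text
clk 39.27 tcp [ 0.4675 -0.3481  0.0267] yaw 6.99 roll -0.0001 d(after roll) [ 0.0007  0.0005 -0.    ] F [ 0.76 -0.05 -1.79] open 19.8
[-0.15  0.01 -0.02]
```

{"fn": "arm_command", "kwargs": {"plan": [[0.01,0.001,0,0,0],[0.01,0.001,0,0,0],[0.01,0.001,0,0,0],[0.01,0.001,0,0,0],[0.01,0,0,0,0],[0.01,0,0,0,0]]}}

```text
clock: 40.02
tool_pos: [0.4675, -0.3481, 0.0228]
eef_rot: [0.469, 0.53, -0.469, 0.53]
contact_force: [-0.3, -0.4, -1.3]
opening: 0.226
```

```bash
python3 -c "
from h import *
go(.468,-.348,.026,7);print(r.get_state()['moment'].round(2))"
```

```text
clk 40.02 tcp [ 0.4675 -0.3481  0.0228] yaw 6.99 roll -0.0002 d(after roll) [-0.0032  0.0005 -0.    ] F [-0.28 -0.43 -1.29] open 19.9
[-0.07  0.07  0.01]
```

{"fn": "arm_command", "kwargs": {"plan": [[0.01,0.001,0,0,0],[0.01,0.001,0,0,0],[0.01,0.001,0,0,0],[0.01,0.001,0,0,0],[0.01,0,0,0,0],[0.01,0,0,0,0]]}}

```text
clock: 40.78
tool_pos: [0.4675, -0.3481, 0.0187]
eef_rot: [0.469, 0.53, -0.469, 0.53]
contact_force: [-0.0, 0.1, -0.5]
opening: 0.227
```

```bash
python3 -c "
from h import *
go(.468,-.348,.008,7);print(r.get_state()['moment'].round(2))"
```

```text
clk 40.77 tcp [ 0.4675 -0.3481  0.0187] yaw 6.99 roll -0.0002 d(after roll) [ 0.0107  0.0005 -0.    ] F [-0.05  0.05 -0.47] open 20.0
[-0.07  0.12  0.03]
```

Clip is now standing on the floor and the force is still low, so the wedge can keep going down between its legs.

{"fn": "arm_command", "kwargs": {"plan": [[0.01,0.001,0,0,0],[0.01,0.001,0,0,0],[0.01,0.001,0,0,0],[0.01,0.001,0,0,0],[0.01,0,0,0,0],[0.01,0,0,0,0]]}}

```text
clock: 41.52
tool_pos: [0.4675, -0.3481, 0.0147]
eef_rot: [0.469, 0.53, -0.469, 0.53]
contact_force: [-0.2, 0.0, -0.3]
opening: 0.222
```

```bash
python3 -c "
from h import *
go(.468,-.348,.008,7);print(r.get_state()['moment'].round(2))
p,d=r.snapshot('top');crop(p,280,170,420,270,5,'pics/t12.png')"
```

```text
clk 41.52 tcp [ 0.4675 -0.3481  0.0147] yaw 6.99 roll -0.0001 d(after roll) [ 0.0067  0.0005 -0.    ] F [-0.24  0.03 -0.26] open 19.6
[-0.12  0.04 -0.05]
```

View pics/t12.png

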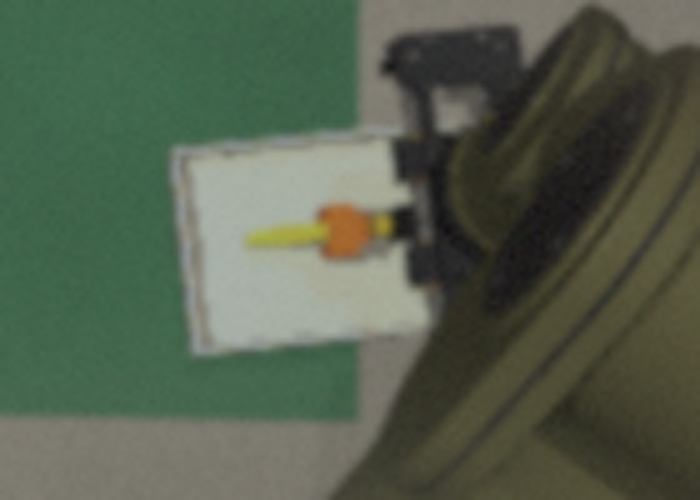

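{"fn": "arm_command", "kwargs": {"plan": [[0.01,0.001,0,0,0],[0.01,0.001,0,0,0],[0.01,0.001,0,0,0],[0.01,0.001,0,0,0],[0.01,0.001,0,0,0],[0.01,0.0006,0,0,0],[0.01,0,0,0,0],[0.01,0,0,0,0]]}}

```text
clock: 42.58
tool_pos: [0.4675, -0.3481, 0.0092]
eef_rot: [0.469, 0.53, -0.469, 0.53]
contact_force: [-0.2, -0.2, -1.1]
opening: 0.22
```

```bash
python3 -c "
from h import *
go(.468,-.348,.008,7);print(r.get_state()['moment'].round(2))"
```

```text
clk 42.58 tcp [ 0.4675 -0.3481  0.0092] yaw 6.99 roll -0.0002 d(after roll) [ 0.0012  0.0005 -0.    ] F [-0.17 -0.16 -1.13] open 19.4
[-0.07  0.03 -0.01]
```

{"fn": "arm_command", "kwargs": {"plan": [[0.01,0.0006,0,0,0],[0.022,0,0,0,0],[0.028,0,0,0,0],[0.04,0,0,0,0],[0.04,0,0,0,0],[0.04,0,0,0,0],[0.04,0,0,0,0]]}}

```text
clock: 43.45
tool_pos: [0.4676, -0.3481, 0.0085]
eef_rot: [0.469, 0.53, -0.469, 0.53]
contact_force: [-0.1, 0.4, 0.1]
opening: 0.452
```

```bash
python3 -c "
from h import *
go(.468,-.348,.20,7)"
```

```text
clk 43.45 tcp [ 0.4676 -0.3481  0.0085] yaw 6.99 roll -0.0001 d(after roll) [-0.1915  0.0005 -0.    ] F [-0.11  0.37  0.12] open 39.8
```

{"fn": "arm_command", "kwargs": {"plan": [[0.04,-0.002,0,0,0],[0.04,-0.005,0,0,0],[0.04,-0.01,0,0,0],[0.04,-0.02,0,0,0],[0.04,-0.03,0,0,0],[0.04,-0.04,0,0,0],[0.04,-0.04,0,0,0],[0.04,-0.03,0,0,0],[0.04,0,0,0,0]]}}

```text
clock: 44.58
tool_pos: [0.4689, -0.3492, 0.1892]
eef_rot: [0.469, 0.527, -0.468, 0.532]
contact_force: [-0.1, -1.0, -1.1]
opening: 0.453
```

```bash
python3 -c "
from h import *
go(.468,-.348,.20,7)
p,d=r.snapshot('side');crop(p,150,120,360,320,3,'pics/s13.png');np.savez('pics/s13.npz',p=p)
p,d=r.snapshot('top');crop(p,100,120,400,270,2,'pics/t13.png')"
```

```text
clk 44.58 tcp [ 0.4689 -0.3492  0.1892] yaw 6.97 roll -0.0005 d(after roll) [-0.0108 -0.0007 -0.0012] F [-0.13 -1.03 -1.14] open 39.9
```

View pics/s13.png

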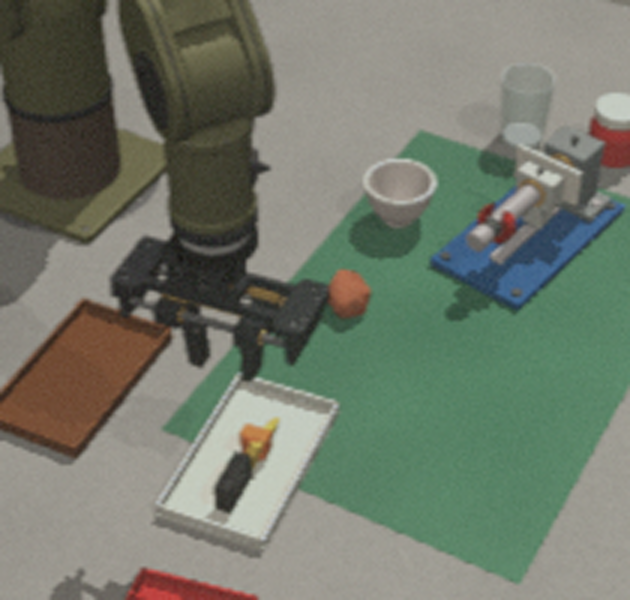

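View pics/t13.png

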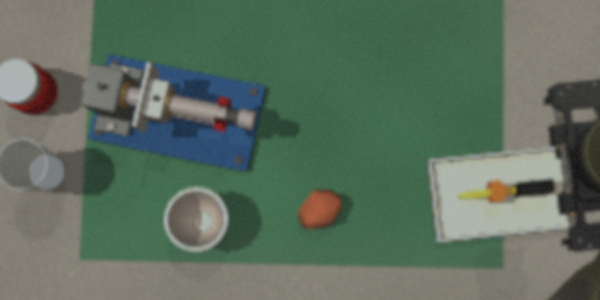

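{"fn": "arm_command", "kwargs": {"plan": [[0.04,0,0,0,0],[0.04,0,0,0,0]]}}

```text
clock: 44.92
tool_pos: [0.467, -0.3477, 0.1846]
eef_rot: [0.468, 0.53, -0.469, 0.529]
contact_force: [-0.2, 1.5, 0.1]
opening: 0.454
```

```bash
python3 -c "
from h import *
print(r.finish_job())"
```

```text
the job is handed in; nothing more can be done
None
```

I handed the job in at about 45 s with the clip and wedge together in the white tray; the system gave no verdict.

**What I did:** I gripped the wedge by its handle, lowered it onto the top of the rod and slid it in under the clip at 1.6–5 mm/s. I stopped about 52 mm past the clip's middle. Then I lifted clip and wedge together, carried them to the tray, set them down until the wedge was on or just above the floor, and let go.

**Checks that agreed:**
- **Push:** it built up as the clip rose, then dropped to almost nothing by about 49 mm past the clip's middle.
- **Tray:** the last side and top pictures show the wedge flat in the white tray with the clip still astride it, and the gripper clear above.
- **Everything else:** the rod is bare, and the carriage, beaker, mortar, tub and rock look unmoved.

**Checks that fell short or disagreed:**
- **Blocked view:** the arm hid the wedge from both cameras during the insertion. That part relied on earlier measurements and on feel.
- **Push force:** it peaked at about 12.9 N, just over the stated 5–12 N, so I slowed down. The actual force between wedge and clip was not measured.
- **Rig origin:** the plate's centre put the clip about 17 mm further along the rod than it appeared in the picture. I used the position seen in the picture, and the first contact with the clip matched it.

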